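Pack a sample for the courier

ROBOT

A 6-joint arm with a two-finger parallel gripper is mounted at the origin on the work surface. World frame = base frame: x ahead of the robot, y to its left, z up, the work surface at z = 0. Lengths are in m, angles in rad, forces in N, time in s.
With the tool pointing down it reaches from about 0.35 to 0.875 m from the base axis. Payload 4.2 kg.
Tool frame: the origin (TCP) lies at the very end of the fingers, on their centre line; the grasp point (between the pads) lies 19 mm behind it; y points along the fingers, x is the direction in which the jaws open and shut, and the axes are right-handed (so a half turn about y gives the same grasp; the last joint's range is limited). The gripper opens to 87 mm and grips with 3 to 60 N. Pads are 19 mm wide; open, the fingers measure 117 mm over their backs; the gripper's body (75 mm by 190 mm) begins 51 mm behind the grasp point.
Start: joints at [-0.937, 0.385, 0.008, 0, -1.194, -0.259], TCP at [0.229, -0.582, 0.223] pointing down, gripper open.
Joint ranges: [-3.14, 3.14], [-1.21, 2.06], [-1.07, 1.41], [-3.16, 2.05], [-2.99, -0.16], [-3.1, 3.1]. Speed limits (rad/s): [2.79, 2.79, 3.14, 3.14, 3.14, 3.14].

INTERFACE

Orientations are given as a 3x3 rotation matrix whose columns are the frame's x, y, z axes.
In Python, from cell import r gives the robot as it stands. The module is installed in compiled form; this text tells all that it offers.
- The arm moves only by the tool jog_arm, never from a script. Its argument "moves" is text: rows parted by semicolons, each of 6 numbers parted by spaces: the shift along the tool's x, y, z normalised to -1 to 1, where 1 is 0.2 m, then the turn, a rotation vector about the tool's x, y, z normalised to -1 to 1, where 1 is pi/2 rad. A call has 1 to 10 rows; each row is the pose to reach, as a shift and turn from the pose commanded when the call began, along the tool's axes at that moment; what a row does not reach only later rows make up. A row lasts 1/12 s, in which the tool goes at most 41.7 mm and 7.16 degrees, less where a joint would pass 70% of its speed; a pose out of reach is approached as far as the arm can. A call with a number of a shift or a turn outside -1 to 1 is refused whole. A call with a gripper value outside its range is refused whole. "jaw" is the opening, from 0 (shut) to 1 (fully open), set as the call begins (left out, the last holds). The fingers move at their own pace and stop on an object; "grip_force" is the grip in N (left out, the last holds). Time passes only in rows, so rows that repeat a pose let the fingers close. It gives the time, the measured TCP pose, the force and the opening at its end, in the units of the state.
- r.observe(): the state, without advancing time (a new reading comes with each control period).
- r.camera(name): name is "scene" or "top"; returns (picture, depth): 420x560x3 uint8, blue, green, red; 420x560 float32, m along the optical axis (not along the pixel's ray), 0 where there is no reading.
- r.calibration(name): a dict with "intrinsics" (3x3 intrinsics, pixels), "extrinsics" (4x4, takes a point from camera to world coordinates). Camera axes: x right, y up, looking along -z (the intrinsics and any distortion apply to the point x, -y, -z); pixel columns grow to the right and rows downward; lengths in m; the calibration is good to about 2 mm. A picture is of the moment at which its call begins. calibration takes no time and is no camera call.
- r.hand_in(): hands the job in, once; it reports no verdict.
The state is a dict: "clock": time; "joint_positions": joint angles; "qd": joint speeds; "joint_torque": joint torques, N m; "position": TCP position; "eef_rot": TCP orientation; "wrist_force": force on the tool from outside, world axes, zero at the start; "ft_torque": the same for the moment, N m; "finger_gap": finger opening in m.
Only numpy, scipy, OpenCV 4.12 (cv2) and the standard library are available. Lean on these libraries where they do the work, as an engineer would, in place of code of your own. Each camera call takes 0.05 s, during which the arm holds its last target.

TASK

Pack the red-capped sample tube for the courier: the canister stands in the middle bay of the white foam shipper, between the two cold packs, which stand on their long edges in the outer bays, one on each side (either way round). The tube goes upright into the well of the canister, and the blue cap sits squarely down over it on the canister's shoulder. Keep the sample tube upright throughout and leave the two white-capped tubes in their rack.

Things in the scene. Friction and masses are not known exactly. Their poses are not given: they have to be found in the camera images.
- carrier: The open lower half of a white foam shipper with a thin blue stripe round its sides; fixed. 164 (its x) by 216 (its y) by 38 mm high; origin at the centre of its underside. Three recesses side by side along its y, each 22 mm deep (floor 16 mm above the underside): a square middle bay 80 by 80 mm centred on the origin, and two outer bays 140 (x) by 44 (y) mm with pale blue floors, centred at y = +74 and y = -74 mm.
- pack_blue_mid (a point): Blue rigid cold pack, 121 mm long (its x, level), 28 mm thick (its y, level) and 70 mm high (its z), 0.15 to 0.3 kg, standing on a long edge, with a white filler plug at one end. The point is its centre, 35 mm above its lower edge.
- pack_green_mid (a point): Sea-green rigid cold pack, same shape and size as the blue one, standing on a long edge. The point is its centre, 35 mm above its lower edge; x along its length, y across its thickness.
- canister_mid (a point): Open round white sample canister with a blue band near its foot, standing upright on the paper towel: body 64 mm in diameter and 50 mm high, on it a dark grey neck 47 mm in diameter and 8 mm high (58 mm in all). In the middle of the neck opens a well 24 mm in diameter, its floor 12 mm above the canister's underside. The ledge round the neck is the shoulder, 50 mm above the underside. The point is on its axis, 29 mm above the underside; z up.
- cap_mid (a point): Blue push-on cap of the canister, a cup standing mouth down on the paper towel: 62 mm in outer diameter, 55 mm high, bore 56 mm wide and 51 mm deep, a white disc on its top. It slips loosely over the neck (and over the tube standing in the well) and rests on the shoulder; no pressing or turning. The point is on its axis, 27.5 mm above its rim; z up.
- sample_mid (a point): Sample tube with a RED cap, standing in one of the three wells of the rack: 85 mm tall, pink body 16 mm in diameter, the uppermost 19 mm is the cap, 19 mm in diameter; tapered foot. The point is on its axis half-way up, 42.5 mm above its foot; z along the tube, up. It stands loosely in the well, with 48 mm showing above the rack.
- spare_a_mid (a point): Another tube of the same shape with a WHITE cap, in another well of the rack; to be left there. Point half-way up.
- spare_b_mid (a point): The second WHITE-capped tube in the rack; to be left there. Point half-way up.
- rack: Grey tube rack on the paper towel, fixed: 130 (its x) by 44 (its y) by 45 mm high; origin at the centre of its underside. Three wells in a row along its x, 40 mm apart (at x = -40, 0, 40 mm), 20 mm in diameter, floor 8 mm above the underside.
Things that resemble listed ones, but are neither listed nor needed, are in the scene too. What is shaped like the part that bears canister_mid but purple is not meant.

How it is judged:
At the end, for the whole second after the job is handed in: Packs on the floors of the outer bays, one each side (13 mm across, 16 mm along, lean under 20 deg); canister upright on the middle bay's floor (13 mm); red tube down in its well (8 mm); cap on the shoulder (5 mm high or low, 9 mm off-centre, 6 deg); all released and at rest (x of pack_blue_mid in the frame of carrier between -0.016 and 0.016 m and z of pack_blue_mid in the frame of carrier between 0.042 and 0.06 m and angle between the z axis of each of pack_blue_mid, pack_green_mid and the z axis of carrier, either way round below 0.35 rad and x of pack_green_mid in the frame of carrier between -0.016 and 0.016 m and z of pack_green_mid in the frame of carrier between 0.042 and 0.06 m and ((y of pack_blue_mid in the frame of carrier between 0.061 and 0.087 m and y of pack_green_mid in the frame of carrier between -0.087 and -0.061 m) or (y of pack_blue_mid in the frame of carrier between -0.087 and -0.061 m and y of pack_green_mid in the frame of carrier between 0.061 and 0.087 m)) and x of canister_mid in the frame of carrier between -0.013 and 0.013 m and y of canister_mid in the frame of carrier between -0.013 and 0.013 m and z of canister_mid in the frame of carrier between 0.038 and 0.052 m and angle between each of canister_mid, cap_mid's own z axis and vertical below 0.1 rad and horizontal distance between sample_mid and canister_mid below 0.013 m and z of sample_mid in the frame of canister_mid between 0.018 and 0.034 m and horizontal distance between cap_mid and canister_mid below 0.009 m and z of cap_mid in the frame of canister_mid between 0.043 and 0.053 m and linear speed of each of pack_blue, pack_green, canister, sample, cap below 0.02 m/s); the robot touches nothing.
It fails at once if a white-capped tube is taken or knocked out of its place in the rack (moved more than 30 mm) (distance of any of spare_a_mid, spare_b_mid from where it was at the start of the episode above 0.03 m).
It fails at once if the sample tube is tipped over (more than 45 degrees from upright) (angle between sample_mid's own z axis and vertical above 0.8 rad).
It also fails if it takes over 134 s, if anything falls off the work surface, if the arm or the gripper's body presses on something with over 40 N, if the wrist force passes 120 N, or if a joint passes its speed limit or range.

## Working session

There is one attempt and no reset: what is moved stays moved. The work goes in short steps, Python scripts to look and compute and a tool call to move; the robot and the scene stay as the last step left them, time stands still between calls to the robot, and variables do not carry over. Pictures are saved under pics/ and viewed, and the job is handed in when it is done.

Besides the shell and the picture viewer there is one more tool, called after "Emit:" as name(argument=value, ...) on one line, values as JSON. jog_arm: Moves the arm, as the interface text tells. Its arguments: {"type":"object","properties":{"moves":{"type":"string"},"jaw":{"type":"number"},"grip_force":{"type":"number"}},"required":["moves"]}

```bash
mkdir -p pics; ls; python3 - <<'E'
from cell import r
import cv2,numpy as np
s=r.observe()
for k,v in s.items(): print(k,np.round(v,4).tolist())
for n in("scene","top"):
    c=r.calibration(n); print(n,{k:np.round(v,4).tolist() for k,v in c.items()})
    p,d=r.camera(n); cv2.imwrite(f"pics/{n}0.png",p); np.savez(f"{n}0.npz",p=p,d=d); print((d==0).mean(),d.max())
E
```

```text
pics
clock 0.0
joint_positions [-0.9374, 0.3856, 0.0066, -0.0005, -1.194, -0.2586]
qd [-0.0004, -0.0006, -0.0002, -0.0002, -0.0003, 0.0018]
joint_torque [0.001, -39.0668, 18.7409, 4.2201, 0.011, -0.0002]
position [0.2286, -0.581, 0.2215]
eef_rot [[-0.3659, -0.0009, -0.9307], [0.9306, 0.002, -0.3659], [0.0022, -1.0, 0.0001]]
wrist_force [0.0444, 0.7838, 0.6017]
ft_torque [-0.0191, 0.0018, -0.0038]
finger_gap 0.0871
scene {'intrinsics': [[522.9528, 0.0, 277.0694], [0.0, 522.9528, 204.3572], [0.0, 0.0, 1.0]], 'extrinsics': [[-0.8857, -0.2484, 0.3921, 0.9548], [0.4642, -0.4738, 0.7484, 0.8279], [-0.0001, 0.8449, 0.535, 0.6716], [0.0, 0.0, 0.0, 1.0]]}
0.003958333333333334 3.3115745
top {'intrinsics': [[458.9633, 0.0, 291.0338], [0.0, 458.9633, 216.5267], [0.0, 0.0, 1.0]], 'extrinsics': [[-0.0069, 0.9946, -0.104, 0.42], [-1.0, -0.0066, 0.0029, 0.0069], [0.0022, 0.104, 0.9946, 1.0168], [0.0, 0.0, 0.0, 1.0]]}
0.004107142857142857 1.8845048
```

View pics/scene0.png

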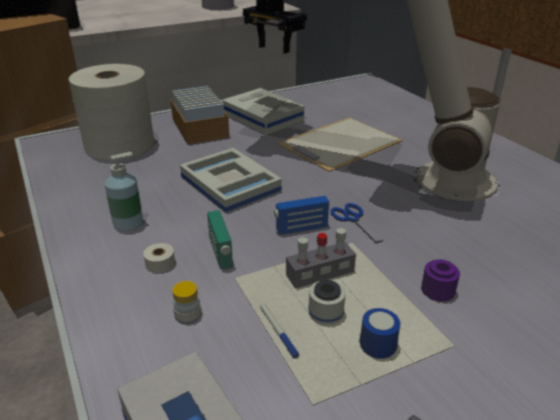

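View pics/top0.png

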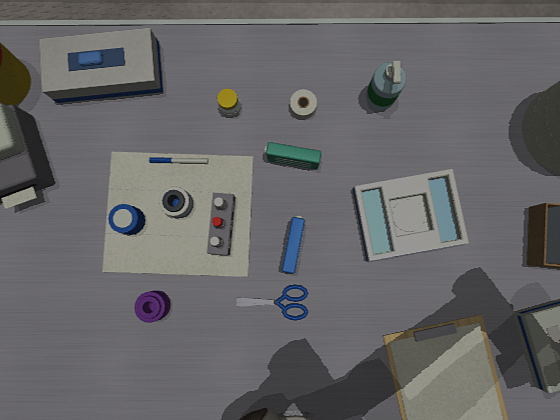

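```bash
cat > h.py <<'E'
import numpy as np,cv2
from cell import r
CAL={n:r.calibration(n) for n in("scene","top")}
def ray(n,u,v):
    K=CAL[n]["intrinsics"];E=CAL[n]["extrinsics"]
    u=np.asarray(u,float);v=np.asarray(v,float)
    d=np.stack([(u-K[0,2])/K[0,0],-(v-K[1,2])/K[1,1],-np.ones_like(u)],-1)
    return E[:3,3],d@E[:3,:3].T
def onz(n,u,v,z):
    o,d=ray(n,u,v); t=(z-o[2])/d[...,2]; return o+d*t[...,None]
def pts(n,d):
    v,u=np.mgrid[:d.shape[0],:d.shape[1]]
    o,w=ray(n,u,v); return o+w*d[...,None]
def proj(n,P):
    E=CAL[n]["extrinsics"];K=CAL[n]["intrinsics"]
    c=(np.asarray(P)-E[:3,3])@E[:3,:3]; c=c*[1,-1,-1]; q=c@K.T; return q[...,:2]/q[...,2:]
def rect(xy):
    (c,s,a)=cv2.minAreaRect(xy.astype(np.float32)); return np.round(c,4),np.round(s,4),round(a,1)
E
python3 - <<'E'
from h import *
T=np.load("top0.npz");S=np.load("scene0.npz")
crop=T['p'][130:300,90:480]; cv2.imwrite("pics/c1.png",cv2.resize(crop,None,fx=2,fy=2,interpolation=3))
crop=S['p'][180:370,150:470]; cv2.imwrite("pics/c2.png",cv2.resize(crop,None,fx=2.5,fy=2.5,interpolation=3))
P=pts("top",T['d']);hsv=cv2.cvtColor(T['p'],cv2.COLOR_BGR2HSV)
def at(u,v):print(u,v,np.round(P[v,u],4),hsv[v,u],T['p'][v,u])
for u,v in [(300,190),(125,220),(176,203),(219,203),(217,222),(215,241),(293,245),(293,155),(410,215),(375,220),(443,210),(151,306),(110,260),(460,215)]: at(u,v)
E
```

```text
300 190 [ 0.5858 -0.0166  0.0009] [128   9 110] [110 106 107]
125 220 [0.5152 0.3521 0.0584] [ 37  15 150] [141 150 148]
176 203 [0.5561 0.2563 0.0168] [109 187 132] [132  71  35]
219 203 [0.5449 0.1498 0.0949] [ 15   7 153] [149 151 153]
217 222 [0.5063 0.1536 0.0944] [  1 195 148] [ 35  39 148]
215 241 [0.468  0.1572 0.0943] [ 20   5 151] [148 150 151]
293 245 [4.599e-01 4.000e-04 7.080e-02] [107 154 151] [151  99  60]
293 155 [ 0.6498 -0.001   0.0672] [ 80 116 127] [108 127  69]
410 215 [ 0.5261 -0.2569  0.017 ] [ 23   7 151] [147 150 151]
375 220 [ 0.5162 -0.1809  0.0116] [ 91  55 149] [149 148 117]
443 210 [ 0.537  -0.3306  0.0146] [ 97  68 149] [149 140 109]
151 306 [0.3333 0.3064 0.0144] [140 151  93] [93 38 74]
110 260 [0.4326 0.4028 0.0018] [ 28  23 147] [134 146 147]
460 215 [ 0.5235 -0.3598  0.0354] [ 23  15 152] [143 150 152]
```

View pics/c1.png

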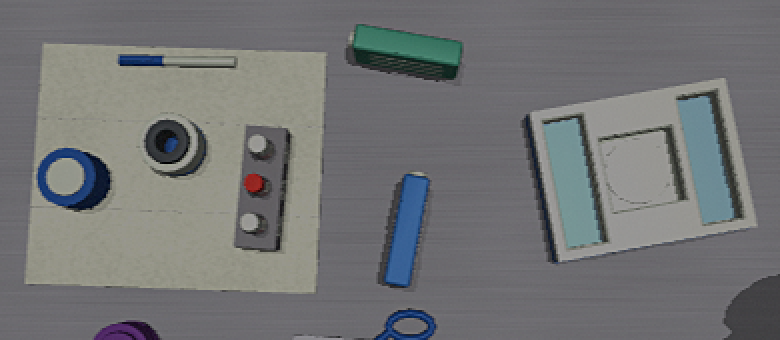

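View pics/c2.png

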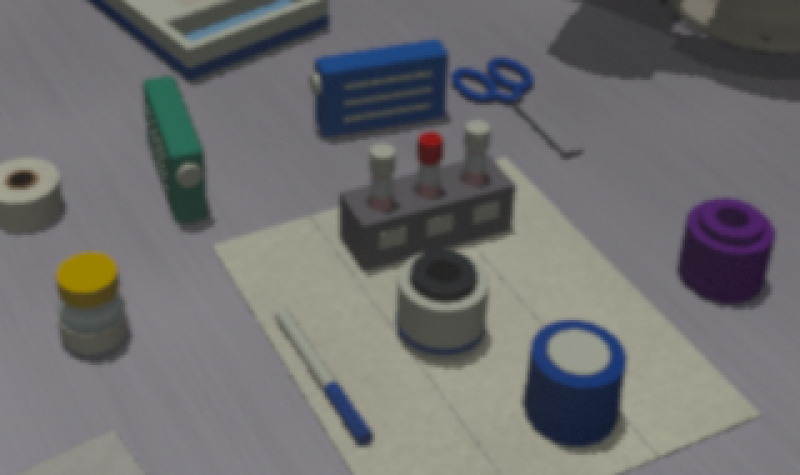

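```bash
cat > meas.py <<'E'
from h import *
def meas(T,verbose=True):
    p,d=T['p'],T['d'];P=pts("top",d);hsv=cv2.cvtColor(p,cv2.COLOR_BGR2HSV);Z=P[...,2]
    v,u=np.mgrid[:420,:560]
    def box(u0,u1,v0,v1):return(u>=u0)&(u<u1)&(v>=v0)&(v<v1)
    out={}
    def do(name,m,z):
        m=cv2.morphologyEx(m.astype(np.uint8),cv2.MORPH_OPEN,np.ones((2,2)))
        n,l,st,_=cv2.connectedComponentsWithStats(m)
        if n<2: print(name,"none");return
        k=1+np.argmax(st[1:,4]);cs,_=cv2.findContours((l==k).astype(np.uint8),cv2.RETR_EXTERNAL,cv2.CHAIN_APPROX_NONE)
        c=max(cs,key=len)[:,0,:];q=onz("top",c[:,0],c[:,1],z)
        cc,rr=cv2.minEnclosingCircle(q[:,:2].astype(np.float32))
        print(name,st[k,4],"zmed",np.round(np.median(Z[l==k]),4),"rect",rect(q[:,:2]),"circ",np.round(cc,4),round(rr,4),"cent",np.round(P[l==k].mean(0),4)[:2],"px",st[k,:4])
    b=hsv
    do("carrier",box(330,490,150,280)&(Z>.028)&(Z<.046),.038)
    do("bayhole",box(350,490,160,270)&(Z<.028)&(b[...,1]<40)&box(388,436,190,240),.016)
    do("green",box(250,335,130,180)&(Z>.055)&(Z<.08),.070)
    do("blue",box(265,320,200,290)&(Z>.055)&(Z<.08),.070)
    do("cap",box(95,155,190,250)&(Z>.048)&(Z<.065),.055)
    do("can_neck",box(150,200,180,230)&(Z>.054)&(Z<.066),.058)
    do("can_body",box(150,200,180,230)&(Z>.044)&(Z<.066),.050)
    do("rack",box(195,245,180,265)&(Z>.038)&(Z<.052),.045)
    for nm,vv in(("w1",203),("red",222),("w2",241)):
        do(nm,box(205,230,vv-10,vv+10)&(Z>.085)&(Z<.105),.093)
if __name__=="__main__":
    meas(np.load("top0.npz"))
    P=pts("top",np.load("top0.npz")['d']); print(np.median(P[330:380,100:200,2]),P[180:186,300:330,2].std())
E
python3 meas.py
```

```text
carrier 3830 zmed 0.0365 rect (array([ 0.5239, -0.2558]), array([0.1637, 0.2173]), 9.7) circ [ 0.5239 -0.2555] 0.1346 cent [ 0.5238 -0.2573] px [356 170 114  92]
bayhole 1312 zmed 0.0157 rect (array([ 0.5256, -0.2611]), array([0.0808, 0.0793]), 9.7) circ [ 0.5252 -0.2614] 0.0555 cent [ 0.5247 -0.2586] px [391 195  43  42]
green 776 zmed 0.0682 rect (array([ 0.652 , -0.0025]), array([0.1192, 0.0305]), 79.1) circ [ 0.651  -0.0024] 0.0599 cent [ 0.652  -0.0037] px [266 143  57  22]
blue 756 zmed 0.0682 rect (array([ 0.4607, -0.003 ]), array([0.0278, 0.1192]), 78.6) circ [ 0.4605 -0.0031] 0.0601 cent [ 0.4592 -0.0027] px [284 216  22  59]
cap 696 zmed 0.0559 rect (array([0.5178, 0.3545]), array([0.0615, 0.0592]), 89.6) circ [0.5171 0.3544] 0.0323 cent [0.5175 0.3541] px [110 205  30  29]
can_neck 288 zmed 0.0582 rect (array([0.5539, 0.2493]), array([0.0448, 0.0442]), 1.0) circ [0.5544 0.249 ] 0.0241 cent [0.5542 0.2496] px [164 191  22  22]
can_body 621 zmed 0.0526 rect (array([0.5539, 0.2492]), array([0.0627, 0.0611]), 45.5) circ [0.5542 0.2492] 0.0322 cent [0.5529 0.2475] px [161 187  30  30]
rack 986 zmed 0.0456 rect (array([0.5066, 0.1522]), array([0.0451, 0.13  ]), 85.0) circ [0.5064 0.1512] 0.0675 cent [0.5048 0.1504] px [208 194  27  62]
w1 70 zmed 0.0929 rect (array([0.5462, 0.1481]), array([0.0185, 0.0162]), 0.6) circ [0.5462 0.1481] 0.0098 cent [0.5466 0.1488] px [216 198   9  10]
red 73 zmed 0.0928 rect (array([0.5065, 0.1528]), array([0.0182, 0.0162]), 89.6) circ [0.5065 0.1524] 0.0098 cent [0.5067 0.1529] px [213 218  10   9]
w2 70 zmed 0.0928 rect (array([0.4661, 0.1564]), array([0.0182, 0.0161]), 89.6) circ [0.4667 0.1558] 0.0098 cent [0.4664 0.1546] px [211 238  10   9]
-0.0014210871248978574 0.001769399849348948
```

Candidates (top view):
- **Sample:** red cap at (217,222). The white caps at (219,203) and (215,241) are not it.
- **Canister:** white body at (176,203). The purple look-alike at (151,306) and the tape roll at (303,103) are not it.
- **Cap:** blue cup with a white disc at (125,220).
- **Packs:** green at (293,155) and blue at (293,245). The scissors' blue handles at (292,302) are not it.
- **Carrier:** open shipper with three bays at (410,215). The white box at (100,65) and the one at the right edge, about (540,330), are not it.

The crops bear these choices out. Next I'll plan the moves.

```bash
cat > go.py <<'E'
# usage: go.py x y z az  [x y z az ...]   az = world azimuth of jaw axis, deg (mod 180)
import sys,numpy as np
from scipy.spatial.transform import Rotation as R
from cell import r
s=r.observe();p=np.array(s["position"]);M=np.array(s["eef_rot"])
print("now",np.round(p,4),"az",round(np.degrees(np.arctan2(M[1,0],M[0,0])),1),"gap",round(s["finger_gap"],4),"F",np.round(s["wrist_force"],1),"t",round(s["clock"],2),"q6",round(s["joint_positions"][5],2))
a=list(map(float,sys.argv[1:]))
for i in range(0,len(a),4):
    x,y,z,az=a[i:i+4]; t=np.array([x,y,z])
    for k in range(6):
        cur=np.degrees(np.arctan2(M[1,0],M[0,0])); d=(az-cur+90)%180-90
        A=np.radians(cur+d); G=np.array([[np.cos(A),0,np.sin(A)],[np.sin(A),0,-np.cos(A)],[0,-1,0]])
        G=G if np.linalg.det(G)>0 else G*[1,1,-1]
        rv=R.from_matrix(M.T@G).as_rotvec(); n=np.linalg.norm(rv); f=min(1,np.radians(70)/n) if n>0 else 1
        sh=M.T@(t-p); g=min(1,.2/np.abs(sh).max())
        rows=max(np.linalg.norm(sh*g)/.0417,np.degrees(n*f)/7.16)
        print(i//4,"move",*np.round(sh*g/.2,3),*np.round(rv*f/(np.pi/2),3),"minrows %.1f"%rows)
        p=p+M@(sh*g); M=M@R.from_rotvec(rv*f).as_matrix()
        if g==1 and f==1:break
E
python3 go.py .652 -.003 .16 169.1 .652 -.003 .036 169.1
```

```text
now [ 0.2286 -0.5811  0.2216] az 111.5 gap 0.0869 F [ 0.1 -0.2 -0.5] t 0.1 q6 -0.26
0 move 0.632 0.103 -1.0 0.001 -0.64 0.001 minrows 8.0
0 move -0.473 0.095 -1.0 -0.0 -0.0 0.0 minrows 5.3
0 move -0.473 0.095 -1.0 0.0 0.0 0.0 minrows 5.3
0 move -0.08 0.016 -0.169 0.0 0.0 0.0 minrows 0.9
1 move -0.0 0.62 0.0 0.0 0.0 0.0 minrows 3.0
```

Emit:
jog_arm(moves="0.08 0.013 -0.125 0 -0.08 0; 0.16 0.026 -0.25 0 -0.16 0; 0.24 0.04 -0.375 0 -0.24 0; 0.32 0.05 -0.5 0 -0.32 0; 0.4 0.065 -0.625 0 -0.4 0; 0.47 0.08 -0.75 0 -0.48 0; 0.55 0.09 -0.875 0 -0.56 0; 0.632 0.103 -1 0 -0.64 0; 0.632 0.103 -1 0 -0.64 0", jaw=1, grip_force=25)

```text
clock: 0.85
position: [0.3704, -0.3873, 0.2012]
eef_rot: [[-0.983, -0.001, -0.181], [0.181, 0.002, -0.983], [0.001, -1.0, -0.002]]
wrist_force: [-0.1, 0.2, -0.3]
finger_gap: 0.0867
```

```bash
python3 go.py .652 -.003 .16 169.1 .652 -.003 .036 169.1
```

```text
now [ 0.3704 -0.3873  0.2012] az 169.6 gap 0.0867 F [-0.1  0.2 -0.3] t 0.85 q6 0.32
0 move -0.483 0.097 -1.0 0.001 0.005 0.001 minrows 5.3
0 move -0.473 0.096 -1.0 0.0 0.0 -0.0 minrows 5.3
0 move -0.071 0.014 -0.149 -0.0 0.0 -0.0 minrows 0.8
1 move 0.0 0.62 -0.0 0.0 0.0 0.0 minrows 3.0
```

Emit:
jog_arm(moves="-0.1 0.02 -0.2 0 0 0; -0.2 0.04 -0.4 0 0 0; -0.3 0.06 -0.6 0 0 0; -0.4 0.08 -0.8 0 0 0; -0.483 0.097 -1 0 0.005 0; -0.483 0.097 -1 0 0.005 0")

```text
clock: 1.35
position: [0.5034, -0.2094, 0.1817]
eef_rot: [[-0.981, -0.0, -0.194], [0.194, 0.0, -0.981], [0.0, -1.0, -0.0]]
wrist_force: [0.2, -0.9, -0.0]
finger_gap: 0.0871
```

Emit:
jog_arm(moves="-0.1 0.02 -0.2 0 0 0; -0.2 0.04 -0.4 0 0 0; -0.3 0.06 -0.6 0 0 0; -0.4 0.08 -0.8 0 0 0; -0.473 0.1 -1 0 0 0; -0.473 0.1 -1 0 0 0; -0.473 0.1 -1 0 0 0")

```text
clock: 1.93
position: [0.6348, -0.0327, 0.1609]
eef_rot: [[-0.981, -0.002, -0.194], [0.194, -0.0, -0.981], [0.002, -1.0, 0.0]]
wrist_force: [0.7, -0.4, 0.0]
finger_gap: 0.0868
```

```bash
python3 go.py .652 -.003 .16 169.1 .652 -.003 .036 169.1
```

```text
now [ 0.6348 -0.0327  0.1609] az 168.8 gap 0.0868 F [ 0.7 -0.4  0. ] t 1.93 q6 -0.4
0 move -0.056 0.004 -0.163 -0.0 -0.003 0.001 minrows 0.8
1 move 0.0 0.62 0.0 -0.0 -0.0 0.0 minrows 3.0
```

Emit:
jog_arm(moves="-0.056 0.004 -0.163 0 -0.003 0; -0.056 0.004 -0.163 0 -0.003 0; -0.056 0.15 -0.163 0 -0.003 0; -0.056 0.3 -0.163 0 -0.003 0; -0.056 0.45 -0.163 0 -0.003 0; -0.056 0.55 -0.163 0 -0.003 0; -0.056 0.61 -0.163 0 -0.003 0; -0.056 0.61 -0.163 0 -0.003 0")

```text
clock: 2.6
position: [0.6485, -0.0072, 0.0375]
eef_rot: [[-0.981, -0.006, -0.195], [0.195, -0.001, -0.981], [0.006, -1.0, 0.002]]
wrist_force: [0.4, 1.2, -0.3]
finger_gap: 0.087
```

```bash
python3 - <<'E'
from h import *
p,d=r.camera("scene");cv2.imwrite("pics/g1.png",cv2.resize(p[150:300,120:340],None,fx=3,fy=3))
E
python3 go.py .652 -.003 .036 169.1
```

```text
now [ 0.6502 -0.0068  0.0397] az 168.8 gap 0.0869 F [ 0.8 -0.2  0.7] t 2.65 q6 -0.43
0 move -0.005 0.019 -0.02 -0.001 -0.003 0.001 minrows 0.1
```

View pics/g1.png

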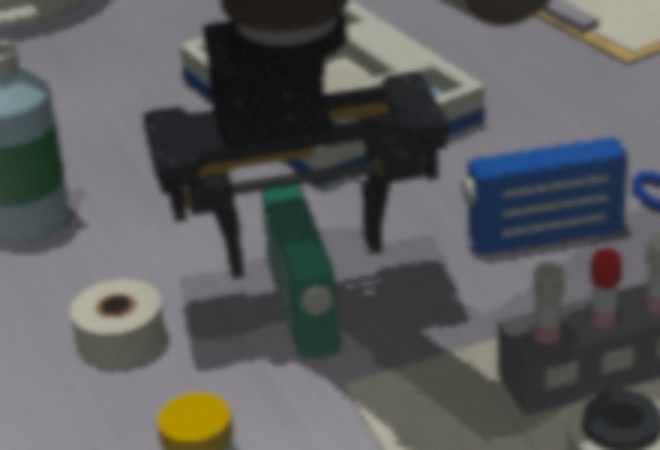

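The fingers straddle the green pack (crop 300,270), with the long side of the gripper body along the jaw axis. I'll close on it.

Emit:
jog_arm(moves="0 0.01 -0.015 0 0 0; 0 0.01 -0.015 0 0 0; 0 0.01 -0.015 0 0 0; 0 0.01 -0.015 0 0 0; 0 0.01 -0.015 0 0 0; 0 0.01 -0.015 0 0 0; 0 0.01 -0.015 0 0 0; 0 0.01 -0.015 0 0 0; 0 0.01 -0.015 0 0 0; 0 0.01 -0.015 0 0 0", jaw=0, grip_force=25)

```text
clock: 3.48
position: [0.6526, -0.0025, 0.039]
eef_rot: [[-0.981, 0.002, -0.192], [0.192, -0.0, -0.981], [-0.002, -1.0, -0.0]]
wrist_force: [1.8, 0.1, -0.6]
finger_gap: 0.0281
```

```bash
python3 go.py .652 -.003 .16 169.1 .5365 -.3294 .16 99.7 .5365 -.3294 .056 99.7
```

```text
now [ 0.6526 -0.0025  0.039 ] az 168.9 gap 0.0281 F [ 1.8  0.1 -0.6] t 3.48 q6 -0.44
0 move 0.001 -0.605 0.003 0.0 -0.002 -0.001 minrows 2.9
1 move 0.151 -0.0 1.0 -0.0 0.771 -0.0 minrows 9.7
1 move -0.628 -0.0 0.351 0.0 0.0 0.0 minrows 3.5
2 move -0.0 0.52 0.0 0.0 0.0 0.0 minrows 2.5
```

Emit:
jog_arm(moves="0 -0.08 0 0 0 0; 0 -0.2 0 0 0 0; 0 -0.35 0 0 0 0; 0 -0.5 0 0 0 0; 0 -0.6 0 0 0 0; 0 -0.6 0 0 0 0")

```text
clock: 3.98
position: [0.6541, -0.0023, 0.1636]
eef_rot: [[-0.981, 0.009, -0.192], [0.192, 0.001, -0.981], [-0.009, -1.0, -0.003]]
wrist_force: [1.5, 0.4, -1.4]
finger_gap: 0.0278
```

Emit:
jog_arm(moves="0.015 0 0.1 0 0.077 0; 0.03 0 0.2 0 0.154 0; 0.045 0 0.3 0 0.231 0; 0.06 0 0.4 0 0.308 0; 0.075 0 0.5 0 0.385 0; 0.09 0 0.6 0 0.462 0; 0.105 0 0.7 0 0.539 0; 0.12 0 0.8 0 0.616 0; 0.135 0 0.9 0 0.693 0; 0.151 0 1 0 0.771 0")

```text
clock: 4.82
position: [0.5816, -0.1935, 0.1561]
eef_rot: [[-0.159, -0.004, -0.987], [0.987, 0.001, -0.159], [0.002, -1.0, 0.004]]
wrist_force: [0.1, 0.4, -3.1]
finger_gap: 0.0277
```

```bash
python3 go.py .5365 -.3294 .16 99.7 .5365 -.3294 .055 99.7
```

```text
now [ 0.5816 -0.1935  0.1561] az 99.1 gap 0.0277 F [ 0.1  0.4 -3.1] t 4.82 q6 -1.35
0 move -0.635 -0.02 0.331 -0.003 -0.006 0.001 minrows 3.4
1 move 0.0 0.525 0.0 -0.0 -0.0 -0.0 minrows 2.5
```

Emit:
jog_arm(moves="-0.127 0 0.066 0 0 0; -0.254 0 0.132 0 0 0; -0.38 0 0.2 0 0 0; -0.51 0 0.265 0 0 0; -0.6 0 0.31 0 0 0; -0.635 0 0.331 0 -0.006 0; -0.635 0 0.331 0 -0.006 0; -0.635 0 0.331 0 -0.006 0; -0.635 0 0.331 0 -0.006 0; -0.635 0 0.331 0 -0.006 0")

```text
clock: 5.65
position: [0.5394, -0.3279, 0.1582]
eef_rot: [[-0.176, -0.0, -0.984], [0.984, 0.001, -0.176], [0.001, -1.0, 0.0]]
wrist_force: [-0.1, -1.1, -3.3]
finger_gap: 0.028
```

```bash
python3 go.py .5365 -.3294 .065 99.7;  python3 - <<'E'
from h import *
p,d=r.camera("scene");cv2.imwrite("pics/g2.png",cv2.resize(p[60:240,150:340],None,fx=3,fy=3))
E
python3 go.py
```

```text
now [ 0.5394 -0.3279  0.1582] az 100.1 gap 0.028 F [-0.1 -1.1 -3.3] t 5.65 q6 -1.1
0 move -0.005 0.466 0.016 -0.0 0.005 0.0 minrows 2.2
now [ 0.5395 -0.328   0.1584] az 100.1 gap 0.028 F [ 0.3  0.  -2.6] t 5.7 q6 -1.1
```

View pics/g2.png

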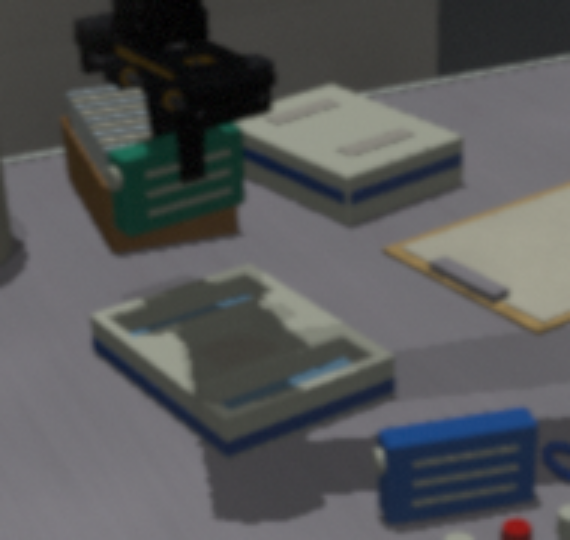

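The pack hangs level above the far bay, so I'll lower it.

Emit:
jog_arm(moves="-0.005 0.1 0.014 0 0.005 0; -0.005 0.22 0.014 0 0.005 0; -0.005 0.34 0.014 0 0.005 0; -0.005 0.42 0.014 0 0.005 0; -0.005 0.46 0.014 0 0.005 0; -0.005 0.48 0.014 0 0.005 0; -0.005 0.49 0.014 0 0.005 0; -0.005 0.5 0.014 0 0.005 0; -0.005 0.5 0.014 0 0.005 0; -0.005 0.5 0.014 0 0.005 0")

```text
clock: 6.53
position: [0.5372, -0.3309, 0.0596]
eef_rot: [[-0.167, 0.002, -0.986], [0.986, -0.001, -0.167], [-0.001, -1.0, -0.002]]
wrist_force: [-0.5, -0.1, -1.9]
finger_gap: 0.0275
```

```bash
python3 go.py .5365 -.3294 .055 99.7;  python3 - <<'E'
from h import *
p,d=r.camera("scene");cv2.imwrite("pics/g3.png",cv2.resize(p[60:240,150:340],None,fx=3,fy=3))
E
python3 go.py
```

```text
now [ 0.5372 -0.3309  0.0596] az 99.6 gap 0.0275 F [-0.5 -0.1 -1.9] t 6.53 q6 -1.11
0 move 0.008 0.023 0.002 0.001 -0.001 -0.001 minrows 0.1
now [ 0.5371 -0.3309  0.0596] az 99.6 gap 0.028 F [ 0.   0.1 -2.3] t 6.58 q6 -1.11
```

View pics/g3.png

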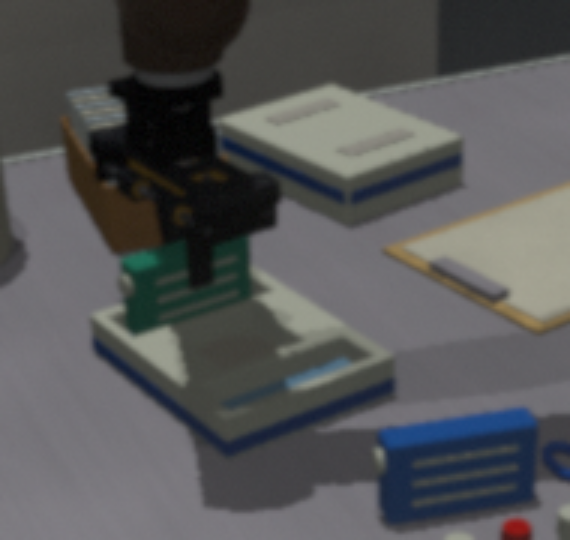

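Emit:
jog_arm(moves="0.004 0.01 0 0 0 0; 0.004 0.02 0 0 0 0; 0.004 0.025 0 0 0 0; 0.004 0.025 0 0 0 0")

```text
clock: 6.92
position: [0.5368, -0.3303, 0.0546]
eef_rot: [[-0.167, 0.001, -0.986], [0.986, -0.001, -0.167], [-0.001, -1.0, -0.001]]
wrist_force: [-1.5, -0.3, 3.2]
finger_gap: 0.0283
```

Force went from -2 to +3 N, so the pack is on the bay floor. I'll release it and rise.

Emit:
jog_arm(moves="0 0 0 0 0 0; 0 0 0 0 0 0; 0 0 0 0 0 0; 0 0 0 0 0 0; 0 -0.1 0 0 0 0; 0 -0.25 0 0 0 0; 0 -0.4 0 0 0 0; 0 -0.55 0 0 0 0; 0 -0.6 0 0 0 0; 0 -0.6 0 0 0 0", jaw=0.8)

```text
clock: 7.75
position: [0.5383, -0.3306, 0.1773]
eef_rot: [[-0.167, 0.007, -0.986], [0.986, -0.003, -0.167], [-0.004, -1.0, -0.006]]
wrist_force: [-0.1, 0.0, -1.1]
finger_gap: 0.069
```

```bash
python3 go.py .4605 -.003 .17 78.6 .4605 -.003 .036 78.6
```

```text
now [ 0.5383 -0.3306  0.1773] az 99.6 gap 0.069 F [-0.1  0.  -1.1] t 7.75 q6 -1.11
0 move 1.0 0.017 0.065 0.005 0.234 -0.002 minrows 4.8
0 move 0.619 0.015 0.285 0.0 0.0 -0.0 minrows 3.3
1 move 0.0 0.67 -0.0 0.0 0.0 -0.0 minrows 3.2
```

Emit:
jog_arm(moves="0.2 0 0.013 0 0.047 0; 0.4 0 0.026 0 0.094 0; 0.6 0 0.039 0 0.14 0; 0.8 0 0.052 0 0.187 0; 1 0.01 0.065 0 0.234 0; 1 0.017 0.065 0 0.234 0; 1 0.017 0.065 0 0.234 0", jaw=1)

```text
clock: 8.33
position: [0.489, -0.1329, 0.1688]
eef_rot: [[0.195, -0.003, -0.981], [0.981, 0.0, 0.195], [-0.0, -1.0, 0.003]]
wrist_force: [0.6, -1.5, 0.1]
finger_gap: 0.0868
```

Emit:
jog_arm(moves="0.155 0 0.071 0 0 0; 0.31 0 0.143 0 0 0; 0.465 0 0.214 0 0 0; 0.619 0.015 0.285 0 0 0; 0.619 0.015 0.285 0 0 0; 0.619 0.015 0.285 0 0 0; 0.619 0.015 0.285 0 0 0")

```text
clock: 8.92
position: [0.4592, -0.0029, 0.1666]
eef_rot: [[0.199, -0.001, -0.98], [0.98, -0.001, 0.199], [-0.001, -1.0, 0.001]]
wrist_force: [-0.1, -0.5, -0.7]
finger_gap: 0.087
```

```bash
python3 - <<'E'
from h import *
p,d=r.camera("top");cv2.imwrite("pics/t1.png",p);np.savez("top1.npz",p=p,d=d)
from meas import meas; meas(np.load("top1.npz"))
P=pts("top",d);v,u=np.mgrid[:420,:560]
m=(u>340)&(u<480)&(v>150)&(v<280)&(P[...,2]>.07)&(P[...,2]<.1)
c=np.argwhere(m);q=onz("top",c[:,1],c[:,0],.086);print(m.sum(),rect(q[:,:2]),np.median(P[m][:,2]))
E
python3 go.py .4605 -.003 .036 78.6
```

```text
carrier 3430 zmed 0.0365 rect (array([ 0.5239, -0.2557]), array([0.1637, 0.2174]), 9.7) circ [ 0.5239 -0.2555] 0.1346 cent [ 0.5213 -0.2458] px [356 170 114  92]
bayhole 1313 zmed 0.0158 rect (array([ 0.5256, -0.2613]), array([0.0806, 0.0801]), 9.9) circ [ 0.5253 -0.2606] 0.0549 cent [ 0.5245 -0.2594] px [391 195  42  42]
green none
blue 28 zmed 0.0644 rect (array([0.4047, 0.0029]), array([0.0164, 0.0081]), 89.6) circ [0.4057 0.0029] 0.0088 cent [0.4042 0.0014] px [288 270   9   5]
cap 694 zmed 0.0559 rect (array([0.5178, 0.3546]), array([0.0615, 0.0592]), 89.6) circ [0.5179 0.3545] 0.032 cent [0.5171 0.3524] px [110 205  30  29]
can_neck 292 zmed 0.0581 rect (array([0.5538, 0.2493]), array([0.0449, 0.0442]), 1.0) circ [0.5542 0.2499] 0.0237 cent [0.5532 0.2482] px [164 191  22  22]
can_body 615 zmed 0.0527 rect (array([0.5539, 0.2492]), array([0.0626, 0.0612]), 45.8) circ [0.5537 0.249 ] 0.0324 cent [0.5525 0.2473] px [161 187  30  30]
rack 472 zmed 0.0458 rect (array([0.5338, 0.1498]), array([0.0447, 0.0753]), 84.7) circ [0.5335 0.1498] 0.0428 cent [0.5378 0.1461] px [211 194  24  35]
w1 72 zmed 0.0926 rect (array([0.5462, 0.1481]), array([0.0185, 0.0162]), 0.5) circ [0.5462 0.1481] 0.0098 cent [0.5464 0.1487] px [216 198   9  10]
red 68 zmed 0.0935 rect (array([0.5065, 0.1528]), array([0.0163, 0.0182]), 0.5) circ [0.5065 0.1524] 0.0098 cent [0.5025 0.1444] px [213 218  10   9]
w2 none
879 (array([ 0.5404, -0.3277]), array([0.119 , 0.0338]), 8.7) 0.08426707969518854
now [ 0.4593 -0.0032  0.1667] az 78.4 gap 0.087 F [ 0.1  0.  -0.3] t 8.97 q6 -2.12
0 move 0.003 0.653 -0.006 -0.001 -0.002 -0.0 minrows 3.1
```

View pics/t1.png

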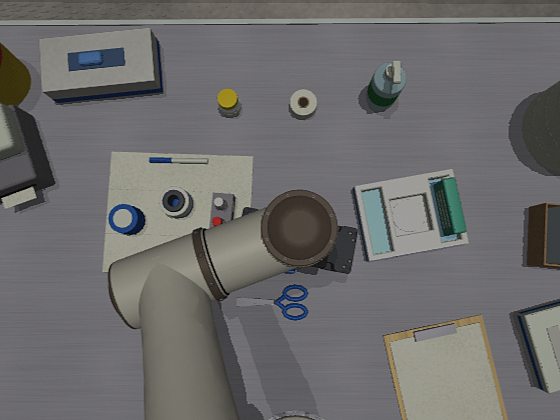

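The green pack stands in the far bay at (448,207). Its top-face centre is within about 4 mm of target. Now the blue pack.

Emit:
jog_arm(moves="0.003 0.1 -0.006 0 0 0; 0.003 0.22 -0.006 0 0 0; 0.003 0.35 -0.006 0 0 0; 0.003 0.48 -0.006 0 0 0; 0.003 0.58 -0.006 0 0 0; 0.003 0.65 -0.006 0 0 0; 0.003 0.65 -0.006 0 0 0; 0.003 0.65 -0.006 0 0 0")

```text
clock: 9.63
position: [0.4603, -0.0032, 0.0365]
eef_rot: [[0.201, -0.002, -0.98], [0.98, -0.001, 0.201], [-0.001, -1.0, 0.002]]
wrist_force: [-0.1, 0.1, 0.1]
finger_gap: 0.0868
```

Emit:
jog_arm(moves="0 0 0 0 0 0; 0 0 0 0 0 0; 0 0 0 0 0 0; 0 0 0 0 0 0; 0 0 0 0 0 0; 0 0 0 0 0 0; 0 0 0 0 0 0; 0 0 0 0 0 0; 0 0 0 0 0 0", jaw=0, grip_force=25)

```text
clock: 10.38
position: [0.4603, -0.0018, 0.0372]
eef_rot: [[0.199, 0.0, -0.98], [0.98, -0.0, 0.199], [0.0, -1.0, -0.0]]
wrist_force: [1.4, -0.0, -1.0]
finger_gap: 0.0353
```

```bash
python3 go.py .4605 -.003 .16 78.6 .5125 -.1836 .16 99.7  .5125 -.1836 .055 99.7
```

```text
now [ 0.4603 -0.0018  0.0372] az 78.5 gap 0.0353 F [ 1.4 -0.  -1. ] t 10.38 q6 -2.12
0 move -0.006 -0.614 -0.002 0.0 -0.001 0.0 minrows 2.9
1 move -0.834 0.0 -0.433 0.0 -0.234 -0.0 minrows 4.5
2 move 0.0 0.525 -0.0 -0.0 -0.0 0.0 minrows 2.5
```

Emit:
jog_arm(moves="0 0 0 0 0 0; 0 0 0 0 0 0; 0 0 0 0 0 0; 0 0 0 0 0 0")

```text
clock: 10.72
position: [0.4605, -0.0017, 0.0372]
eef_rot: [[0.199, 0.001, -0.98], [0.98, 0.0, 0.199], [0.0, -1.0, -0.0]]
wrist_force: [0.4, 1.2, -0.6]
finger_gap: 0.0281
```

Emit:
jog_arm(moves="0 -0.08 0 0 0 0; 0 -0.2 0 0 0 0; 0 -0.35 0 0 0 0; 0 -0.5 0 0 0 0; 0 -0.61 0 0 0 0; 0 -0.61 0 0 0 0")

```text
clock: 11.22
position: [0.4628, -0.0014, 0.1635]
eef_rot: [[0.198, 0.009, -0.98], [0.98, 0.002, 0.198], [0.004, -1.0, -0.008]]
wrist_force: [0.1, 0.2, -1.2]
finger_gap: 0.0278
```

Emit:
jog_arm(moves="-0.14 0 -0.07 0 -0.04 0; -0.28 0 -0.145 0 -0.08 0; -0.42 0 -0.22 0 -0.12 0; -0.56 0 -0.29 0 -0.16 0; -0.7 0 -0.363 0 -0.2 0; -0.8 0 -0.415 0 -0.234 0; -0.834 0 -0.433 0 -0.234 0; -0.834 0 -0.433 0 -0.234 0; -0.834 0 -0.433 0 -0.234 0")

```text
clock: 11.97
position: [0.5109, -0.1822, 0.1578]
eef_rot: [[-0.165, -0.003, -0.986], [0.986, 0.001, -0.165], [0.001, -1.0, 0.003]]
wrist_force: [0.5, 0.2, -1.9]
finger_gap: 0.028
```

```bash
python3 go.py .5115 -.1836 .055 99.7;  python3 - <<'E'
from h import *
p,d=r.camera("scene");cv2.imwrite("pics/b2.png",cv2.resize(p[60:240,150:340],None,fx=3,fy=3))
E
python3 go.py
```

```text
now [ 0.5109 -0.1822  0.1578] az 99.5 gap 0.028 F [ 0.5  0.2 -1.9] t 11.97 q6 -1.36
0 move -0.008 0.514 -0.003 -0.002 -0.002 0.001 minrows 2.5
now [ 0.511  -0.1817  0.1582] az 99.6 gap 0.0279 F [ 0.1  0.1 -1.4] t 12.02 q6 -1.36
```

View pics/b2.png

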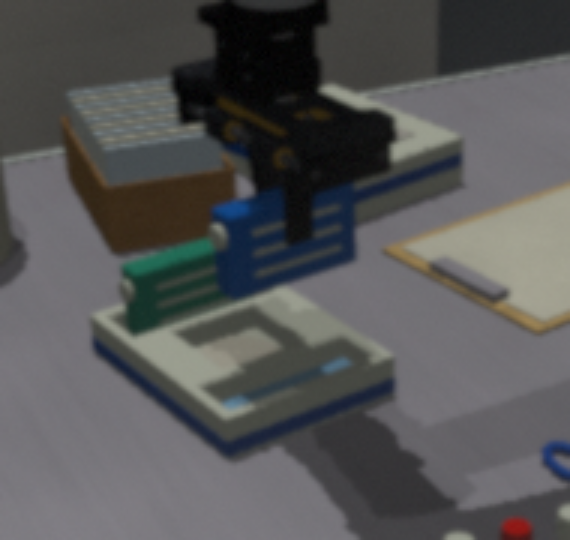

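Emit:
jog_arm(moves="-0.009 0.1 -0.003 0 0 0; -0.009 0.22 -0.003 0 0 0; -0.009 0.34 -0.003 0 0 0; -0.009 0.42 -0.003 0 0 0; -0.009 0.47 -0.003 0 0 0; -0.009 0.49 -0.003 0 0 0; -0.009 0.5 -0.003 0 0 0; -0.009 0.51 -0.003 0 0 0; -0.009 0.52 -0.003 0 0 0; -0.009 0.52 -0.003 0 0 0")

```text
clock: 12.85
position: [0.5133, -0.1841, 0.0557]
eef_rot: [[-0.167, 0.001, -0.986], [0.986, -0.0, -0.167], [-0.0, -1.0, -0.001]]
wrist_force: [0.8, -0.3, -0.8]
finger_gap: 0.0281
```

Emit:
jog_arm(moves="0 0.008 0 0 0 0; 0 0.016 0 0 0 0; 0 0.016 0 0 0 0; 0 0.016 0 0 0 0")

```text
clock: 13.18
position: [0.5134, -0.1841, 0.053]
eef_rot: [[-0.167, 0.001, -0.986], [0.986, -0.0, -0.167], [-0.0, -1.0, -0.001]]
wrist_force: [-0.7, 3.3, 5.3]
finger_gap: 0.0281
```

Emit:
jog_arm(moves="0 0 0 0 0 0; 0 0 0 0 0 0; 0 0 0 0 0 0; 0 0 0 0 0 0; 0 -0.1 0 0 0 0; 0 -0.25 0 0 0 0; 0 -0.4 0 0 0 0; 0 -0.55 0 0 0 0; 0 -0.6 0 0 0 0; 0 -0.6 0 0 0 0", jaw=0.8)

```text
clock: 14.02
position: [0.5148, -0.1846, 0.1751]
eef_rot: [[-0.167, 0.007, -0.986], [0.986, -0.001, -0.167], [-0.002, -1.0, -0.007]]
wrist_force: [-0.6, -0.2, 0.3]
finger_gap: 0.0691
```

```bash
python3 go.py .53 .015 .175 150 .5535 .249 .17 189.7 .5535 .249 .028 189.7;  python3 - <<'E'
from h import *
p,d=r.camera("scene");cv2.imwrite("pics/b3.png",cv2.resize(p[60:240,150:340],None,fx=3,fy=3))
E
```

```text
now [ 0.5148 -0.1846  0.1751] az 99.6 gap 0.0691 F [-0.6 -0.2  0.3] t 14.02 q6 -1.36
0 move 0.971 0.0 -0.242 0.003 -0.56 -0.003 minrows 7.0
1 move 0.451 0.023 -1.0 -0.0 -0.441 -0.0 minrows 5.5
1 move -0.021 0.002 -0.076 -0.0 0.0 -0.0 minrows 0.4
2 move 0.0 0.71 0.0 0.0 0.0 0.0 minrows 3.4
```

View pics/b3.png

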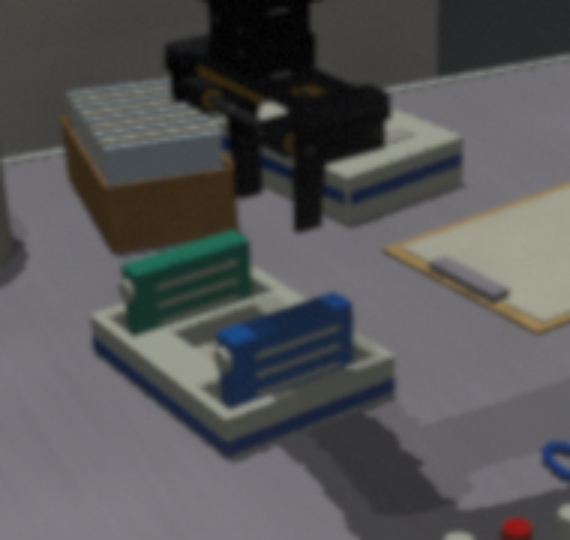

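Both packs stand upright in the outer bays. Next is the canister.

Emit:
jog_arm(moves="0.14 0 -0.035 0 -0.08 0; 0.28 0 -0.07 0 -0.16 0; 0.42 0 -0.105 0 -0.24 0; 0.56 0 -0.14 0 -0.32 0; 0.7 0 -0.175 0 -0.4 0; 0.84 0 -0.21 0 -0.48 0; 0.971 0 -0.242 0 -0.56 0; 0.971 0 -0.242 0 -0.56 0; 0.971 0 -0.242 0 -0.56 0", jaw=1)

```text
clock: 14.82
position: [0.5272, 0.0163, 0.1698]
eef_rot: [[-0.867, -0.004, -0.499], [0.499, -0.001, -0.867], [0.003, -1.0, 0.003]]
wrist_force: [0.1, -1.0, -0.3]
finger_gap: 0.0872
```

Emit:
jog_arm(moves="0.075 0 -0.166 0 -0.073 0; 0.15 0 -0.333 0 -0.146 0; 0.225 0 -0.5 0 -0.22 0; 0.3 0 -0.667 0 -0.293 0; 0.375 0 -0.833 0 -0.367 0; 0.451 0.02 -1 0 -0.441 0; 0.451 0.02 -1 0 -0.441 0; 0.451 0.02 -1 0 -0.441 0")

```text
clock: 15.48
position: [0.5495, 0.2339, 0.1657]
eef_rot: [[-0.986, -0.003, 0.168], [-0.168, -0.002, -0.986], [0.004, -1.0, 0.002]]
wrist_force: [-0.3, -0.4, -0.7]
finger_gap: 0.087
```

```bash
python3 go.py .5535 .249 .17 189.7 .5535 .249 .028 189.7
```

```text
now [0.5495 0.2339 0.1657] az -170.3 gap 0.087 F [-0.3 -0.4 -0.7] t 15.48 q6 -0.5
0 move -0.032 -0.022 -0.071 -0.001 -0.0 0.002 minrows 0.4
1 move 0.0 0.71 -0.0 -0.0 -0.0 0.0 minrows 3.4
```

Emit:
jog_arm(moves="-0.032 0 -0.071 0 0 0; -0.032 0 -0.071 0 0 0; -0.032 0.1 -0.071 0 0 0; -0.032 0.25 -0.071 0 0 0; -0.032 0.35 -0.071 0 0 0; -0.032 0.38 -0.071 0 0 0; -0.032 0.38 -0.071 0 0 0; -0.032 0.38 -0.071 0 0 0")

```text
clock: 16.15
position: [0.5548, 0.2483, 0.0927]
eef_rot: [[-0.986, 0.001, 0.167], [-0.167, 0.0, -0.986], [-0.001, -1.0, 0.0]]
wrist_force: [0.2, -0.3, 0.5]
finger_gap: 0.087
```

```bash
python3 go.py .5535 .249 .028 189.7;  python3 - <<'E'
from h import *
p,d=r.camera("scene");cv2.imwrite("pics/k1.png",cv2.resize(p[180:370,230:440],None,fx=3,fy=3))
E
```

```text
now [0.5548 0.2483 0.0927] az -170.4 gap 0.087 F [ 0.2 -0.3  0.5] t 16.15 q6 -0.52
0 move 0.006 0.324 -0.005 -0.0 -0.001 -0.001 minrows 1.6
```

View pics/k1.png

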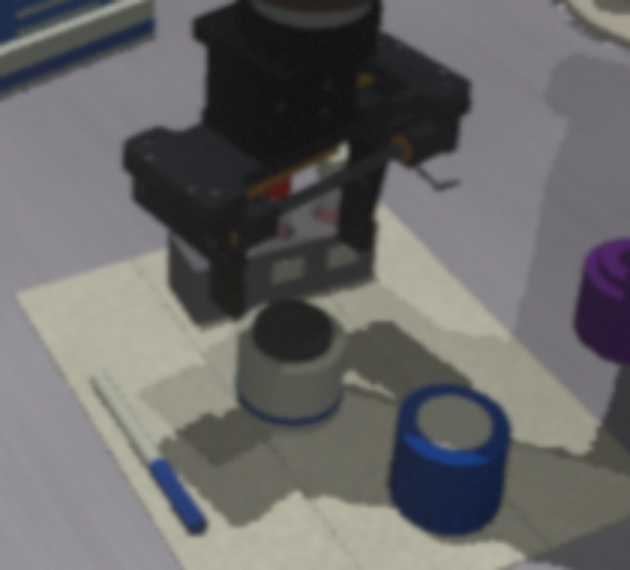

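Emit:
jog_arm(moves="0.004 0.1 -0.004 0 0 0; 0.004 0.2 -0.004 0 0 0; 0.004 0.28 -0.004 0 0 0; 0.004 0.322 -0.004 0 0 0; 0.004 0.322 -0.004 0 0 0; 0.004 0.322 -0.004 0 0 0")

```text
clock: 16.7
position: [0.554, 0.2498, 0.0286]
eef_rot: [[-0.986, 0.002, 0.169], [-0.169, 0.001, -0.986], [-0.002, -1.0, -0.0]]
wrist_force: [-1.0, 0.2, 0.4]
finger_gap: 0.0869
```

Emit:
jog_arm(moves="0 0 0 0 0 0; 0 0 0 0 0 0; 0 0 0 0 0 0; 0 0 0 0 0 0; 0 0 0 0 0 0; 0 0 0 0 0 0; 0 0 0 0 0 0; 0 0 0 0 0 0", jaw=0, grip_force=25)

```text
clock: 17.37
position: [0.5539, 0.2499, 0.0284]
eef_rot: [[-0.986, 0.002, 0.169], [-0.169, 0.001, -0.986], [-0.002, -1.0, -0.001]]
wrist_force: [-0.3, 0.6, 4.8]
finger_gap: 0.0628
```

```bash
python3 go.py .5535 .249 .15 189.7  .5240 -.2565 .15 189.7  .5240 -.2565 .044 189.7
```

```text
now [0.5539 0.2499 0.0284] az -170.3 gap 0.0628 F [-0.3  0.6  4.8] t 17.37 q6 -0.52
0 move 0.002 -0.608 0.004 0.0 0.0 -0.001 minrows 2.9
1 move 0.232 0.0 1.0 0.0 0.0 -0.0 minrows 4.9
1 move 0.232 0.0 1.0 0.0 0.0 0.0 minrows 4.9
1 move 0.108 0.0 0.467 0.0 0.0 0.0 minrows 2.3
2 move 0.0 0.53 0.0 0.0 0.0 0.0 minrows 2.5
```

Emit:
jog_arm(moves="0 -0.05 0 0 0 0; 0 -0.12 0 0 0 0; 0 -0.25 0 0 0 0; 0 -0.4 0 0 0 0; 0 -0.55 0 0 0 0; 0 -0.7 0 0 0 0; 0 -0.7 0 0 0 0; 0 -0.7 0 0 0 0")

```text
clock: 18.03
position: [0.5533, 0.2497, 0.1695]
eef_rot: [[-0.986, 0.002, 0.168], [-0.168, 0.002, -0.986], [-0.002, -1.0, -0.002]]
wrist_force: [0.1, -1.0, -1.5]
finger_gap: 0.0625
```

```bash
python3 - <<'E'
from h import *
p,d=r.camera("scene");cv2.imwrite("pics/k2.png",cv2.resize(p[130:330,230:440],None,fx=3,fy=3))
E
python3 go.py .5240 -.2565 .168 189.7  .5240 -.2565 .044 189.7
```

```text
now [0.5523 0.2491 0.1676] az -170.3 gap 0.0626 F [ 0.4 -0.7 -1.6] t 18.08 q6 -0.52
0 move 0.228 -0.001 1.0 0.0 -0.001 0.001 minrows 4.9
0 move 0.229 -0.001 1.0 0.0 0.0 0.0 minrows 4.9
0 move 0.107 -0.0 0.468 -0.0 0.0 -0.0 minrows 2.3
1 move -0.0 0.62 0.0 -0.0 0.0 -0.0 minrows 3.0
```

View pics/k2.png

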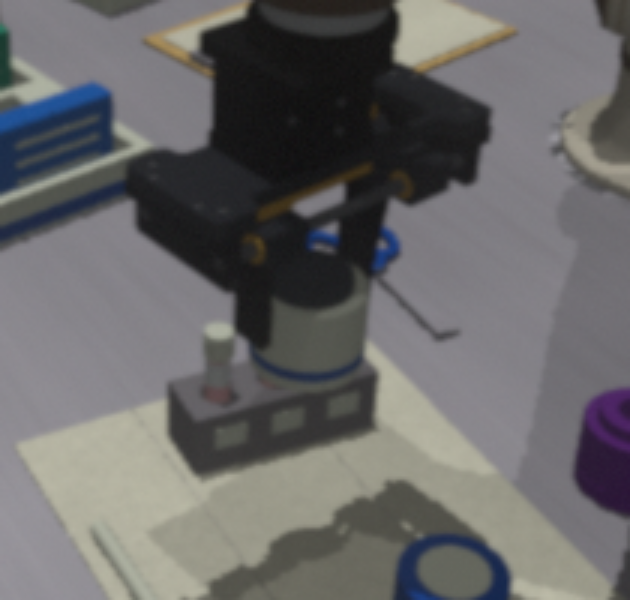

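The canister hangs upright in the grip, so I'll carry it across.

Emit:
jog_arm(moves="0.03 0 0.12 0 0 0; 0.06 0 0.26 0 0 0; 0.09 0 0.4 0 0 0; 0.125 0 0.55 0 0 0; 0.16 0 0.7 0 0 0; 0.194 0 0.85 0 0 0; 0.228 0 1 0 0 0")

```text
clock: 18.67
position: [0.5399, 0.0428, 0.1655]
eef_rot: [[-0.986, -0.005, 0.168], [-0.168, -0.001, -0.986], [0.005, -1.0, 0.0]]
wrist_force: [0.4, -0.5, -0.2]
finger_gap: 0.0626
```

Emit:
jog_arm(moves="0.034 0 0.15 0 0 0; 0.068 0 0.3 0 0 0; 0.103 0 0.45 0 0 0; 0.137 0 0.6 0 0 0; 0.171 0 0.75 0 0 0; 0.205 0 0.9 0 0 0; 0.228 0 1 0 0 0")

```text
clock: 19.25
position: [0.5284, -0.1623, 0.1654]
eef_rot: [[-0.986, -0.005, 0.166], [-0.166, 0.001, -0.986], [0.005, -1.0, -0.001]]
wrist_force: [0.4, 0.2, -0.6]
finger_gap: 0.0624
```

Emit:
jog_arm(moves="0.03 0 0.13 0 0 0; 0.06 0 0.26 0 0 0; 0.085 0 0.38 0 0 0; 0.107 0 0.46 0 0 0; 0.107 0 0.468 0 0 0; 0.107 0 0.468 0 0 0; 0.107 0 0.468 0 0 0; 0.107 0 0.468 0 0 0")

```text
clock: 19.92
position: [0.5248, -0.2552, 0.1668]
eef_rot: [[-0.986, -0.002, 0.169], [-0.169, 0.001, -0.986], [0.001, -1.0, -0.001]]
wrist_force: [-0.4, -1.1, -1.1]
finger_gap: 0.0621
```

```bash
python3 - <<'E'
from h import *
p,d=r.camera("scene");cv2.imwrite("pics/k3.png",cv2.resize(p[30:230,150:350],None,fx=3,fy=3))
E
python3 go.py .5240 -.2565 .044 189.7
```

```text
now [ 0.5251 -0.2551  0.1671] az -170.2 gap 0.0627 F [ 0.4  0.1 -1.4] t 19.97 q6 0.35
0 move 0.006 0.616 0.006 0.0 0.001 0.001 minrows 3.0
```

View pics/k3.png

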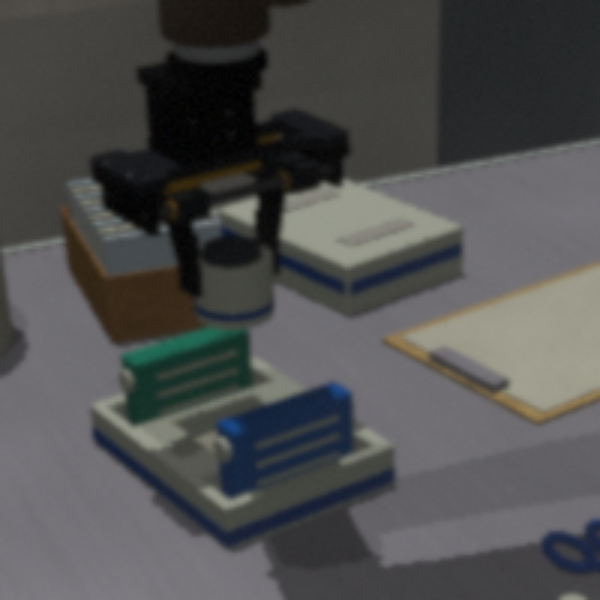

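Emit:
jog_arm(moves="0.004 0.1 0.006 0 0 0; 0.004 0.22 0.006 0 0 0; 0.004 0.34 0.006 0 0 0; 0.004 0.44 0.006 0 0 0; 0.004 0.5 0.006 0 0 0; 0.004 0.53 0.006 0 0 0; 0.004 0.56 0.006 0 0 0; 0.004 0.58 0.006 0 0 0; 0.004 0.59 0.006 0 0 0; 0.004 0.59 0.006 0 0 0")

```text
clock: 20.8
position: [0.5249, -0.2573, 0.0498]
eef_rot: [[-0.986, 0.001, 0.169], [-0.169, -0.0, -0.986], [-0.0, -1.0, 0.0]]
wrist_force: [0.2, 0.6, -0.9]
finger_gap: 0.0627
```

Emit:
jog_arm(moves="0 0.01 0 0 0 0; 0 0.02 0 0 0 0; 0 0.028 0 0 0 0; 0 0.028 0 0 0 0; 0 0.028 0 0 0 0")

```text
clock: 21.22
position: [0.5246, -0.2575, 0.044]
eef_rot: [[-0.986, -0.0, 0.168], [-0.168, -0.0, -0.986], [0.0, -1.0, 0.0]]
wrist_force: [0.7, 0.1, -0.6]
finger_gap: 0.0622
```

Emit:
jog_arm(moves="0 0.005 0 0 0 0; 0 0.01 0 0 0 0; 0 0.01 0 0 0 0; 0 0.01 0 0 0 0")

```text
clock: 21.55
position: [0.5248, -0.2576, 0.0424]
eef_rot: [[-0.986, 0.0, 0.168], [-0.168, -0.0, -0.986], [-0.0, -1.0, 0.0]]
wrist_force: [-1.2, 1.2, 3.0]
finger_gap: 0.0628
```

Emit:
jog_arm(moves="0 0 0 0 0 0; 0 0 0 0 0 0; 0 0 0 0 0 0; 0 0 0 0 0 0; 0 -0.1 0 0 0 0; 0 -0.25 0 0 0 0; 0 -0.4 0 0 0 0; 0 -0.55 0 0 0 0; 0 -0.7 0 0 0 0; 0 -0.7 0 0 0 0", jaw=0.9)

```text
clock: 22.38
position: [0.5283, -0.2589, 0.1891]
eef_rot: [[-0.985, 0.013, 0.17], [-0.17, -0.005, -0.985], [-0.012, -1.0, 0.007]]
wrist_force: [0.8, -0.4, 0.7]
finger_gap: 0.0784
```

```bash
python3 - <<'E'
from h import *
p,d=r.camera("scene");cv2.imwrite("pics/k4.png",cv2.resize(p[30:230,150:350],None,fx=3,fy=3))
E
python3 go.py .5065 .1525 .19 175.2 .5065 .1525 .06 175.2
```

```text
now [ 0.5268 -0.258   0.1859] az -170.3 gap 0.0784 F [-0.1  0.7 -0. ] t 22.43 q6 0.35
0 move -0.121 -0.013 -1.0 -0.002 0.161 -0.005 minrows 4.8
0 move 0.134 -0.01 -1.0 -0.0 -0.0 -0.0 minrows 4.8
0 move 0.005 -0.0 -0.039 0.0 0.0 0.0 minrows 0.2
1 move -0.0 0.65 -0.0 0.0 0.0 0.0 minrows 3.1
```

View pics/k4.png

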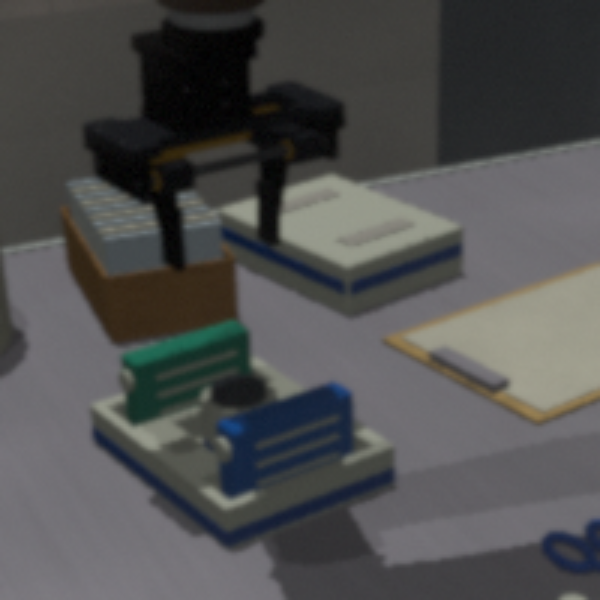

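The canister stands in the middle bay between the packs. Now I move to the red tube, with the jaws across the rack row.

```bash
python3 go.py .51 -.05 .19 225 .5065 .1525 .17 264.5 .5065 .1525 .06 264.5
```

```text
now [ 0.5268 -0.258   0.1859] az -170.3 gap 0.0784 F [-0.1  0.7 -0. ] t 22.43 q6 0.35
0 move -0.089 -0.023 -1.0 -0.004 -0.392 -0.004 minrows 4.9
0 move -0.026 -0.001 -0.03 0.0 -0.0 -0.0 minrows 0.2
1 move -0.704 0.1 -0.728 -0.0 -0.439 0.0 minrows 5.5
2 move 0.0 0.55 0.0 0.0 0.0 -0.0 minrows 2.6
```

Emit:
jog_arm(moves="-0.018 0 -0.2 0 -0.08 0; -0.036 0 -0.4 0 -0.16 0; -0.054 0 -0.6 0 -0.24 0; -0.07 0 -0.8 0 -0.31 0; -0.089 -0.023 -1 0 -0.392 0; -0.089 -0.023 -1 0 -0.392 0; -0.089 -0.023 -1 0 -0.392 0", jaw=0.5)

```text
clock: 23.02
position: [0.508, -0.0553, 0.1859]
eef_rot: [[-0.705, -0.001, 0.709], [-0.709, 0.0, -0.705], [0.001, -1.0, -0.001]]
wrist_force: [-0.6, 0.0, -0.5]
finger_gap: 0.0454
```

```bash
python3 go.py .5065 .1525 .16 264.5 .5065 .1525 .06 264.5
```

```text
now [ 0.508  -0.0553  0.1859] az -134.8 gap 0.0454 F [-0.6  0.  -0.5] t 23.02 q6 0.58
0 move -0.732 0.13 -0.738 0.001 -0.437 0.0 minrows 5.5
1 move -0.0 0.5 -0.0 0.0 0.0 -0.0 minrows 2.4
```

Emit:
jog_arm(moves="-0.122 0 -0.123 0 -0.07 0; -0.244 0 -0.246 0 -0.14 0; -0.366 0.03 -0.37 0 -0.215 0; -0.49 0.07 -0.49 0 -0.29 0; -0.61 0.1 -0.615 0 -0.36 0; -0.732 0.13 -0.738 0 -0.437 0; -0.732 0.13 -0.738 0 -0.437 0; -0.732 0.13 -0.738 0 -0.437 0; -0.732 0.13 -0.738 0 -0.437 0")

```text
clock: 23.77
position: [0.5076, 0.1495, 0.1597]
eef_rot: [[-0.102, -0.002, 0.995], [-0.995, -0.001, -0.102], [0.001, -1.0, -0.002]]
wrist_force: [0.0, -0.3, 0.1]
finger_gap: 0.0438
```

```bash
python3 - <<'E'
from h import *
p,d=r.camera("scene");cv2.imwrite("pics/s1.png",cv2.resize(p[130:330,230:440],None,fx=3,fy=3))
p,d=r.camera("top");cv2.imwrite("pics/t2.png",p);np.savez("top2.npz",p=p,d=d)
P=pts("top",d);v,u=np.mgrid[:420,:560];Z=P[...,2]
m=(u>385)&(u<440)&(v>180)&(v<240)&(Z>.068)&(Z<.082)&(p.max(2)<90)
c=np.argwhere(m);q=onz("top",c[:,1],c[:,0],.074);print(m.sum(),rect(q[:,:2]),cv2.minEnclosingCircle(q[:,:2].astype(np.float32)),P[m].mean(0))
m=(u>385)&(u<440)&(v>180)&(v<240)&(Z>.058)&(Z<.082)
c=np.argwhere(m);print(m.sum(),cv2.minEnclosingCircle(onz("top",c[:,1],c[:,0],.066)[:,:2].astype(np.float32)))
cv2.imwrite("pics/t2c.png",cv2.resize(p[150:280,340:480],None,fx=4,fy=4))
E
python3 go.py .5065 .1525 .06 264.5
```

```text
275 (array([ 0.5243, -0.2524]), array([0.0434, 0.0447]), 43.9) ((0.5241992473602295, -0.25285765528678894), 0.02311614155769348) [ 0.52449315 -0.25322837  0.07258893]
668 ((0.5331166982650757, -0.2546004056930542), 0.0778481513261795)
now [0.5079 0.1491 0.1603] az -95.9 gap 0.0433 F [0.2 0.3 0. ] t 23.87 q6 0.88
0 move -0.017 0.501 -0.008 0.0 -0.004 0.0 minrows 2.4
```

View pics/s1.png

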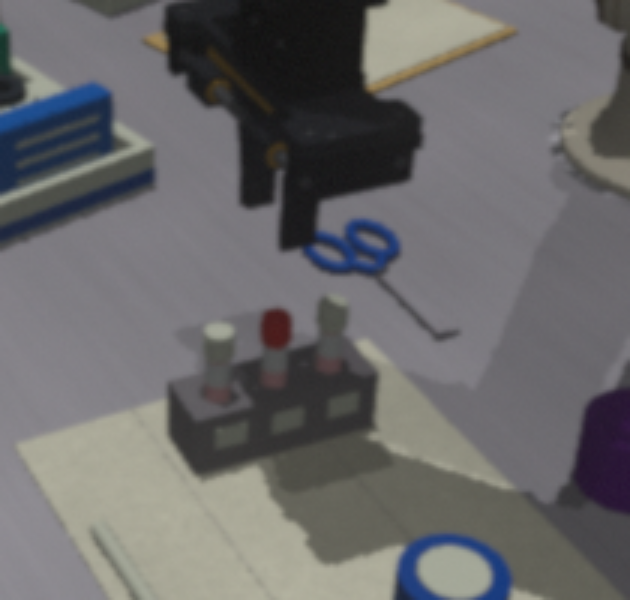

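View pics/t2c.png

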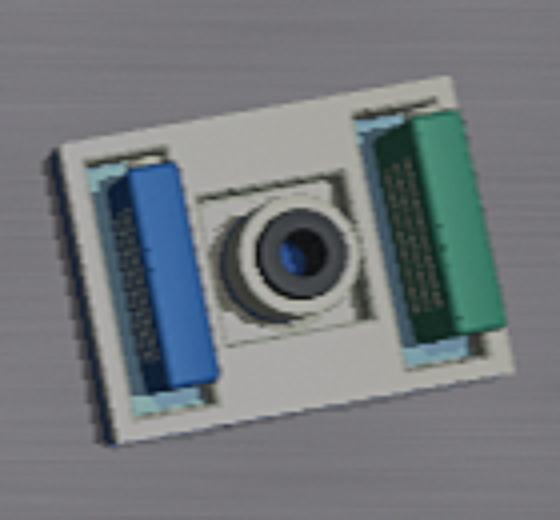

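The canister is in the middle bay; its neck is at crop (298,253). The open jaws hang over the red cap, with the rack row clear on both sides. I'll descend.

Emit:
jog_arm(moves="-0.017 0.05 -0.008 0 0 0; -0.017 0.1 -0.008 0 0 0; -0.017 0.1 -0.008 0 0 0; -0.017 0.2 -0.008 0 0 0; -0.017 0.3 -0.008 0 0 0; -0.017 0.4 -0.008 0 0 0; -0.017 0.46 -0.008 0 0 0; -0.017 0.49 -0.008 0 0 0; -0.017 0.49 -0.008 0 0 0; -0.017 0.49 -0.008 0 0 0")

```text
clock: 24.7
position: [0.5068, 0.1541, 0.0627]
eef_rot: [[-0.099, 0.0, 0.995], [-0.995, -0.0, -0.099], [0.0, -1.0, 0.0]]
wrist_force: [-0.3, 0.2, 0.6]
finger_gap: 0.0433
```

```bash
python3 - <<'E'
from h import *
p,d=r.camera("scene");cv2.imwrite("pics/s2.png",cv2.resize(p[130:330,230:440],None,fx=3,fy=3))
E
python3 go.py .5065 .1525 .06 264.5
```

```text
now [0.5071 0.1543 0.0632] az -95.7 gap 0.0438 F [ 0.4 -0.2  0. ] t 24.75 q6 0.87
0 move 0.009 0.016 -0.002 -0.001 -0.002 -0.0 minrows 0.1
```

View pics/s2.png

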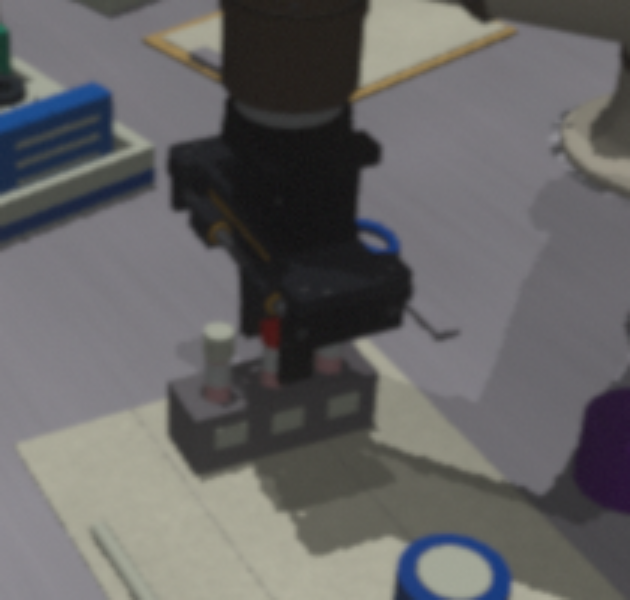

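Emit:
jog_arm(moves="0.004 0.008 0 0 0 0; 0.006 0.01 0 0 0 0; 0.006 0.01 0 0 0 0; 0.006 0.01 0 0 0 0; 0.006 0.01 0 0 0 0; 0.006 0.01 0 0 0 0; 0.006 0.01 0 0 0 0; 0.006 0.01 0 0 0 0", jaw=0, grip_force=15)

```text
clock: 25.42
position: [0.5067, 0.1531, 0.0608]
eef_rot: [[-0.099, 0.001, 0.995], [-0.995, 0.0, -0.099], [-0.0, -1.0, 0.001]]
wrist_force: [-0.1, 0.6, 1.7]
finger_gap: 0.0184
```

Emit:
jog_arm(moves="0 -0.04 0 0 0 0; 0 -0.1 0 0 0 0; 0 -0.18 0 0 0 0; 0 -0.28 0 0 0 0; 0 -0.38 0 0 0 0; 0 -0.48 0 0 0 0; 0 -0.56 0 0 0 0; 0 -0.6 0 0 0 0; 0 -0.6 0 0 0 0; 0 -0.6 0 0 0 0")

```text
clock: 26.25
position: [0.506, 0.1529, 0.1804]
eef_rot: [[-0.1, -0.0, 0.995], [-0.995, 0.0, -0.1], [-0.0, -1.0, -0.0]]
wrist_force: [-0.8, 0.1, -0.3]
finger_gap: 0.0179
```

```bash
python3 - <<'E'
from h import *
p,d=r.camera("scene");cv2.imwrite("pics/s3.png",cv2.resize(p[130:330,230:440],None,fx=3,fy=3))
E
python3 go.py .5245 -.2555 .18 264.5
```

```text
now [0.5056 0.1526 0.1796] az -95.7 gap 0.018 F [ 1.2 -0.6 -0.1] t 26.3 q6 0.87
0 move 1.0 -0.0 0.147 0.001 -0.002 0.0 minrows 4.8
0 move 1.0 -0.001 0.143 0.0 0.0 0.0 minrows 4.8
0 move 0.022 -0.0 0.003 0.0 0.0 0.0 minrows 0.1
```

View pics/s3.png

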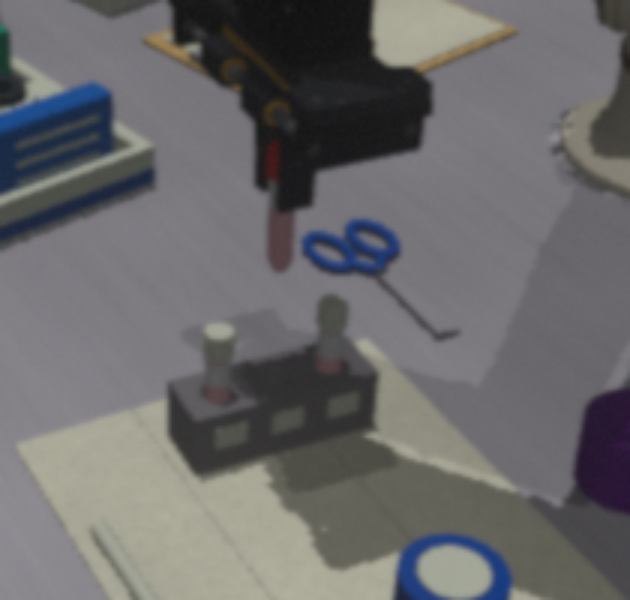

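The red tube came out upright and both white ones are still in the rack. I'll carry it gently.

Emit:
jog_arm(moves="0.06 0 0.009 0 0 0; 0.15 0 0.022 0 0 0; 0.25 0 0.037 0 0 0; 0.36 0 0.053 0 0 0; 0.47 0 0.07 0 0 0; 0.58 0 0.085 0 0 0; 0.69 0 0.1 0 0 0; 0.8 0 0.118 0 0 0; 0.91 0 0.134 0 0 0; 1 0 0.147 0 0 0")

```text
clock: 27.13
position: [0.5147, -0.051, 0.1792]
eef_rot: [[-0.1, -0.003, 0.995], [-0.995, -0.001, -0.1], [0.001, -1.0, -0.003]]
wrist_force: [0.6, -0.4, -0.5]
finger_gap: 0.0181
```

Emit:
jog_arm(moves="0.1 0 0.014 0 0 0; 0.2 0 0.029 0 0 0; 0.31 0 0.044 0 0 0; 0.42 0 0.06 0 0 0; 0.53 0 0.075 0 0 0; 0.64 0 0.09 0 0 0; 0.75 0 0.107 0 0 0; 0.86 0 0.123 0 0 0; 0.95 0 0.136 0 0 0; 1 0 0.143 0 0 0")

```text
clock: 27.97
position: [0.5232, -0.2529, 0.1789]
eef_rot: [[-0.102, -0.003, 0.995], [-0.995, 0.001, -0.102], [-0.0, -1.0, -0.003]]
wrist_force: [-0.2, -0.6, -0.7]
finger_gap: 0.0182
```

Emit:
jog_arm(moves="0.02 0 0.003 0 0 0; 0.02 0 0.003 0 0 0; 0.02 0 0.003 0 0 0; 0.02 0 0.003 0 0 0")

```text
clock: 28.3
position: [0.5244, -0.2541, 0.1804]
eef_rot: [[-0.099, -0.0, 0.995], [-0.995, 0.0, -0.099], [-0.0, -1.0, -0.0]]
wrist_force: [0.0, -0.3, 0.2]
finger_gap: 0.0179
```

```bash
python3 - <<'E'
from h import *
p,d=r.camera("scene");cv2.imwrite("pics/s4.png",cv2.resize(p[30:230,150:350],None,fx=3,fy=3));np.savez("sc4.npz",p=p,d=d)
E
python3 go.py .5245 -.2555 .18 264.5
```

```text
now [ 0.5246 -0.254   0.1806] az -95.6 gap 0.0177 F [ 1.5  0.1 -0.9] t 28.35 q6 1.65
0 move 0.007 0.003 0.0 0.0 -0.002 -0.0 minrows 0.0
```

View pics/s4.png

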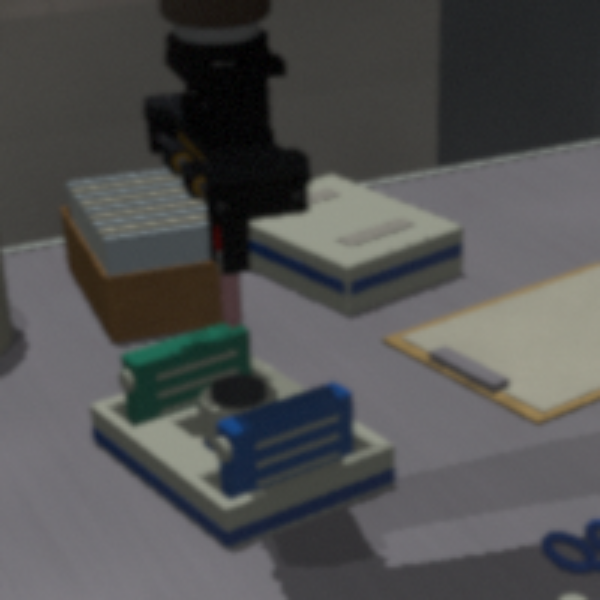

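```bash
python3 - <<'E'
from h import *
A=np.load("sc4.npz");p,d=A['p'],A['d'];P=pts("scene",d);hsv=cv2.cvtColor(p,cv2.COLOR_BGR2HSV);v,u=np.mgrid[:420,:560]
m=(u>195)&(u<260)&(v>145)&(v<180)&(P[...,2]>.066)&(P[...,2]<.084)&(p.max(2)<75)
m=cv2.morphologyEx(m.astype(np.uint8),cv2.MORPH_CLOSE,np.ones((5,5)))
n,l,st,_=cv2.connectedComponentsWithStats(m);k=1+np.argmax(st[1:,4]);print(st[k])
c,_=cv2.findContours((l==k).astype(np.uint8),0,cv2.CHAIN_APPROX_NONE);c=c[0][:,0]
q=onz("scene",c[:,0],c[:,1],.074)[:,:2].astype(np.float32);print("neck",rect(q),cv2.minEnclosingCircle(q))
print("P neck",P[l==k].mean(0))
# pink tube
m=(u>215)&(u<240)&(v>118)&(v<140)
w=m&(((hsv[...,0]>165)|(hsv[...,0]<10))&(hsv[...,1]>50))
for row in range(112,142,2):
    cc=np.flatnonzero(w[row]); 
    if len(cc): 
        x=P[row,cc]; print(row,cc.min(),cc.max(),np.round(np.median(x,0),4))
# expected pixel of tube axis if at TCP
for z in(.18,.16,.14,.13): print(z,np.round(proj("scene",[.5246,-.254,z]),1))
print("neck centre at camtop",proj("scene",[.5243,-.2528,.074]),"tcp rel",proj("scene",[.5248,-.2576,.074]))
cv2.imwrite("pics/s4c.png",cv2.resize(p[90:190,190:270],None,fx=6,fy=6,interpolation=0))
E
```

```text
[222 163  38  17 280]
neck (array([ 0.5242, -0.176 ]), array([0.1114, 0.0468]), 14.0) ((0.524578332901001, -0.17765098810195923), 0.05580868199467659)
P neck [ 0.52507312 -0.16740536  0.07659365]
122 223 228 [ 0.5272 -0.2459  0.1741]
124 223 228 [ 0.5283 -0.245   0.1701]
126 223 228 [ 0.5278 -0.2474  0.1637]
128 223 228 [ 0.5276 -0.2484  0.1583]
130 224 228 [ 0.5299 -0.2476  0.154 ]
132 224 229 [ 0.5264 -0.247   0.1489]
134 224 229 [ 0.5289 -0.2444  0.1439]
136 225 228 [ 0.5298 -0.2442  0.1394]
0.18 [226.  118.4]
0.16 [226.5 126.1]
0.14 [226.9 133.8]
0.13 [227.1 137.6]
neck centre at camtop [228.56995213 158.36456718] tcp rel [227.62262964 157.62012755]
```

View pics/s4c.png

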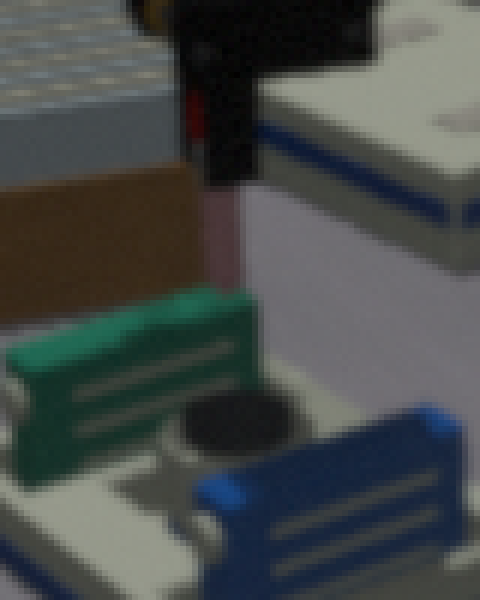

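```bash
python3 - <<'E'
from h import *
A=np.load("sc4.npz");p,d=A['p'],A['d'];P=pts("scene",d);g=cv2.cvtColor(p,cv2.COLOR_BGR2GRAY)
print(g[150:172:1,214:248:2])
m=np.zeros_like(g);m[150:170,212:248]=(g[150:170,212:248]<62)
m=cv2.morphologyEx(m,cv2.MORPH_OPEN,np.ones((3,3)))
n,l,st,ce=cv2.connectedComponentsWithStats(m);print(st[1:],ce[1:])
# predicted ellipse extents for neck circle at centre C
for C in([.5243,-.2528],[.5248,-.2576],[.522,-.2515]):
    t=np.linspace(0,2*np.pi,72);q=proj("scene",np.stack([C[0]+.0235*np.cos(t),C[1]+.0235*np.sin(t),.074+0*t],1));print(C,q.min(0).round(1),q.max(0).round(1))
T=np.load("top2.npz");
E
```

```text
[[ 46  53  58  58  52  45  40  39  40  51 110 125 117 112 111 110 110]
 [ 58  61  58  49  41  38  39  40  38  49 106 127 127 119 111 111 111]
 [ 60  50  44  40  40  39  45  48  42  45  93 121 132 127 115 112 112]
 [ 49  42  38  38  44  47  55  56  41  42  71 105 126 129 120 113 113]
 [ 41  39  42  46  52  57  58  51  36  36  55  84 112 125 125 118 113]
 [ 39  44  49  56  57  51  42  34  30  30  44  63  90 116 127 125 116]
 [ 47  55  60  58  45  35  26  25  26  26  29  42  71 108 127 127 122]
 [ 58  61  57  48  29  25  24  22  26  26  23  28  61 104 128 129 127]
 [ 59  55  51  41  23  23  25  23  24  26  24  25  49  95 127 128 128]
 [ 50  47  61  45  23  24  24  24  25  26  24  24  45  78 118 128 128]
 [ 41  51  74  47  25  23  24  24  26  25  25  26  42  68 105 128 127]
 [ 41  60  81  51  25  23  24  24  23  25  25  25  40  64 100 124 111]
 [ 50  73  85  55  24  22  22  25  25  25  23  26  45  64  91 104  77]
 [ 62  81  94  68  30  25  25  25  26  26  25  33  52  60  65  63  45]
 [ 73  75 101  81  52  30  26  25  28  28  30  42  52  46  42  37  35]
 [ 97  78  91  96  85  46  38  37  34  40  40  46  40  34  34  35  33]
 [128  88  76 101 102  66  58  53  50  52  42  39  33  34  33  34  32]
 [128  88  69  81  84  77  69  62  52  44  36  33  32  33  34  37  33]
 [106  76  67  71  73  74  70  52  44  37  33  34  36  32  34  32  34]
 [ 79  70  68  69  71  69  66  49  40  34  33  33  33  34  35  33  33]
 [ 71  67  67  70  66  65  64  55  41  38  35  35  36  35  32  35  35]
 [ 70  69  68  69  60  59  64  61  46  40  37  32  33  35  33  36  35]]
[[212 150  36  20 464]] [[228.27801724 159.45043103]]
[0.5243, -0.2528] [219.1 154.1] [238.1 162.8]
[0.5248, -0.2576] [218.1 153.3] [237.1 162. ]
[0.522, -0.2515] [220.1 154.1] [239.1 162.8]
```

```bash
python3 - <<'E'
from h import *
A=np.load("sc4.npz");p,d=A['p'],A['d'];P=pts("scene",d)
for row in (156,158,160,162):
    print(row,np.round(P[row,222:238:3],4).tolist())
T=np.load("top2.npz");p,d=T['p'],T['d'];P=pts("top",d)
g=cv2.cvtColor(p,cv2.COLOR_BGR2GRAY); print(g[204:228,400:430])
E
python3 go.py .524 -.253 .18 264.5
```

```text
156 [[0.5151, -0.321, 0.0475], [0.5272, -0.2685, 0.0742], [0.5213, -0.2634, 0.075], [0.5141, -0.2612, 0.0744], [0.5062, -0.2606, 0.0727], [0.5012, -0.2534, 0.0748]]
158 [[0.5378, -0.2625, 0.0738], [0.5302, -0.2617, 0.0724], [0.5215, -0.2635, 0.0695], [0.5133, -0.264, 0.0673], [0.512, -0.2472, 0.0746], [0.5049, -0.2451, 0.0739]]
160 [[0.5417, -0.2533, 0.0734], [0.5351, -0.2501, 0.0733], [0.5228, -0.2611, 0.0652], [0.5149, -0.2606, 0.0636], [0.5145, -0.2419, 0.0721], [0.5071, -0.2403, 0.071]]
162 [[0.5452, -0.2451, 0.0725], [0.5398, -0.2388, 0.0742], [0.5326, -0.2371, 0.0732], [0.527, -0.2313, 0.0745], [0.5198, -0.2297, 0.0735], [0.5109, -0.2319, 0.0703]]
[[ 43  37  85 152 177 175 180 157  86  42  56  66  64  64  66  64  64  64
   60  56  53  56 138 183 178 162 104  61 124 166]
 [ 46  61 137 178 173 179 140  30  42  67  67  65  69  69  70  71  72  69
   70  65  63  55  48 134 183 178 163 115  73 130]
 [ 50 112 166 174 177 152  74  38  68  71  68  67  71  73  79  80  81  80
   74  71  68  62  54  61 138 182 178 155 120 150]
 [ 68 140 177 175 180 135  20  62  73  68  71  72  74  61  37  
[... 2002 characters left out ...]
  73  71
   59  32  29 130 182 176 171 169 173 145  89  70]
 [ 66  61  57  53  96 157 179 176 179 184 167 101  29   8   0   0   2  17
   94 161 182 178 173 173 168 149 154 149  87  69]
 [ 52  63  63  58  53  88 153 182 177 177 176 181 184 186 185 186 185 185
  180 176 174 172 172 166 147 149 176 147  96  87]
 [ 34  53  64  63  59  55  64 122 170 182 176 175 175 173 175 175 175 173
  173 170 171 170 154 130 150 171 174 142  93  85]
 [ 78  39  43  59  64  61  56  52  66 124 175 185 183 180 176 176 176 175
  174 169 161 126 134 171 170 169 171 177 149  91]]
now [ 0.5246 -0.254   0.1806] az -95.6 gap 0.0177 F [ 1.5  0.1 -0.9] t 28.35 q6 1.65
0 move -0.005 0.003 -0.003 0.0 -0.002 -0.0 minrows 0.0
```

```bash
python3 - <<'E'
from h import *
T=np.load("top2.npz");p,d=T['p'],T['d']
g=cv2.cvtColor(p,cv2.COLOR_BGR2GRAY)
for uv in((414.4,213),(415,213)): print(onz("top",*uv,.074).round(4))
print(np.round(proj("top",[.5243,-.2528,.074]),1))
print(g[199:205,405:426])
E
```

```text
[ 0.5242 -0.2511  0.074 ]
[ 0.5242 -0.2524  0.074 ]
[415.2 212.9]
[[176 156 141 131 131 158 160 167 168 168 168 166 163 146 147 168 175 147
   88  71  54]
 [178 143 131 168 170 168 168 171 171 170 172 171 170 168 167 164 166 142
   84  68  56]
 [ 99 138 174 170 170 172 175 180 182 183 184 183 181 178 174 170 172 154
  108  69  53]
 [140 174 173 173 178 184 164 113  77  59  65  64 108 141 159 181 176 174
  178 138  45]
 [177 174 177 183 148  57  36  57  59  57  58  57  56  52  57 111 164 180
  179 163 109]
 [175 180 157  86  42  56  66  64  64  66  64  64  64  60  56  53  56 138
  183 178 162]]
```

Emit:
jog_arm(moves="-0.01 0.04 0 0 0 0; -0.01 0.09 0 0 0 0; -0.01 0.14 0 0 0 0; -0.01 0.18 0 0 0 0; -0.01 0.2 0 0 0 0; -0.01 0.21 0 0 0 0; -0.01 0.21 0 0 0 0; -0.01 0.21 0 0 0 0")

```text
clock: 29.02
position: [0.525, -0.2531, 0.1386]
eef_rot: [[-0.099, 0.0, 0.995], [-0.995, -0.0, -0.099], [0.0, -1.0, 0.0]]
wrist_force: [-0.2, -0.0, 0.0]
finger_gap: 0.018
```

```bash
python3 go.py .524 -.252 .081 264.5; python3 - <<'E'
from h import *
p,d=r.camera("scene");cv2.imwrite("pics/s5.png",cv2.resize(p[90:190,190:270],None,fx=6,fy=6,interpolation=2));np.savez("sc5.npz",p=p,d=d)
p,d=r.camera("top");cv2.imwrite("pics/s5t.png",cv2.resize(p[160:280,340:480],None,fx=4,fy=4))
E
```

```text
now [ 0.525  -0.2531  0.1386] az -95.7 gap 0.018 F [-0.2 -0.   0. ] t 29.02 q6 1.64
0 move -0.005 0.288 -0.005 -0.0 -0.002 0.0 minrows 1.4
```

View pics/s5.png

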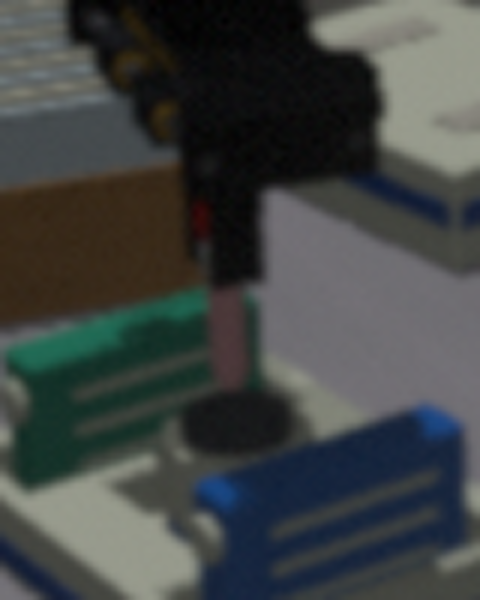

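```bash
python3 - <<'E'
from h import *
for z in(.12,.108,.095,.086,.074): print(z,((proj("scene",[.525,-.2531,z])-[190,90]+.5)*6).round(0))
p=np.load("sc5.npz")['p']; 
for row in range(140,156,2): print(row,p[row,222:236].tolist())
E
```

```text
0.12 [227. 312.]
0.108 [228. 339.]
0.095 [230. 368.]
0.086 [231. 387.]
0.074 [233. 413.]
140 [[75, 93, 32], [73, 90, 39], [67, 78, 55], [58, 60, 69], [57, 55, 73], [57, 56, 75], [58, 57, 75], [55, 54, 69], [54, 60, 57], [60, 68, 45], [75, 80, 62], [95, 94, 88], [109, 105, 106], [112, 108, 110]]
142 [[56, 71, 27], [53, 63, 31], [53, 60, 52], [56, 56, 69], [56, 55, 73], [56, 55, 74], [57, 55, 74], [53, 53, 69], [50, 52, 59], [44, 49, 41], [57, 60, 46], [86, 84, 81], [110, 105, 106], [114, 109, 111]]
144 [[40, 50, 21], [40, 47, 25], [45, 49, 44], [52, 51, 63], [57, 55, 72], [57, 56, 74], [57, 55, 74], [56, 55, 71], [50, 51, 59], [44, 49, 40], [54, 58, 45], [83, 83, 78], [108, 104, 105], [115, 110, 112]]
146 [[37, 46, 20], [39, 46, 24], [44, 49, 42], [52, 53, 63], [57, 56, 73], [57, 56, 75], [57, 57, 75], [55, 53, 70], [50, 50, 61], [46, 49, 44], [54, 58, 44], [84, 83, 78], [108, 104, 104], [114, 108, 110]]
148 [[50, 57, 45], [52, 59, 49], [53, 59, 56], [55, 56, 66], [55, 55, 72], [57, 56, 75], [58, 55, 75], [56, 54, 72], [51, 52, 63], [45, 48, 46], [51, 58, 43], [80, 84, 77], [105, 106, 103], [114, 112, 113]]
150 [[50, 57, 44], [46, 55, 39], [46, 51, 43], [51, 53, 59], [56, 55, 71], [58, 55, 75], [58, 56, 75], [57, 55, 74], [52, 52, 66], [47, 49, 52], [51, 57, 45], [78, 87, 78], [105, 115, 110], [116, 126, 122]]
152 [[38, 48, 21], [43, 50, 25], [41, 50, 30], [47, 50, 49], [54, 53, 65], [56, 55, 72], [56, 55, 73], [55, 54, 71], [50, 50, 59], [43, 48, 43], [45, 52, 34], [61, 70, 57], [88, 97, 91], [104, 115, 112]]
154 [[48, 56, 41], [53, 60, 49], [55, 60, 54], [53, 58, 56], [52, 55, 59], [50, 50, 61], [48, 48, 60], [45, 46, 55], [39, 42, 42], [35, 39, 26], [35, 41, 22], [43, 49, 36], [53, 58, 53], [68, 73, 70]]
```

View pics/s5t.png

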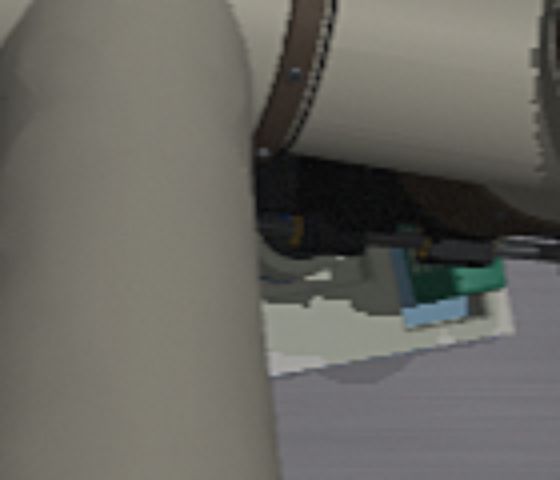

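Emit:
jog_arm(moves="-0.007 0 -0.008 0 0 0; -0.007 0 -0.008 0 0 0; -0.007 0.03 -0.008 0 0 0; -0.007 0.06 -0.008 0 0 0; -0.007 0.09 -0.008 0 0 0; -0.007 0.12 -0.008 0 0 0; -0.007 0.12 -0.008 0 0 0; -0.007 0.12 -0.008 0 0 0")

```text
clock: 29.78
position: [0.5229, -0.2513, 0.1137]
eef_rot: [[-0.099, -0.002, 0.995], [-0.995, 0.0, -0.099], [-0.0, -1.0, -0.002]]
wrist_force: [0.5, -0.2, -0.2]
finger_gap: 0.0178
```

```bash
python3 go.py .524 -.252 .081 264.5; python3 - <<'E'
from h import *
p,d=r.camera("scene");cv2.imwrite("pics/s6.png",cv2.resize(p[90:190,190:270],None,fx=6,fy=6,interpolation=2))
E
```

```text
now [ 0.5229 -0.2513  0.1137] az -95.7 gap 0.0178 F [ 0.5 -0.2 -0.2] t 29.78 q6 1.64
0 move 0.003 0.164 0.006 0.001 -0.002 -0.0 minrows 0.8
```

View pics/s6.png

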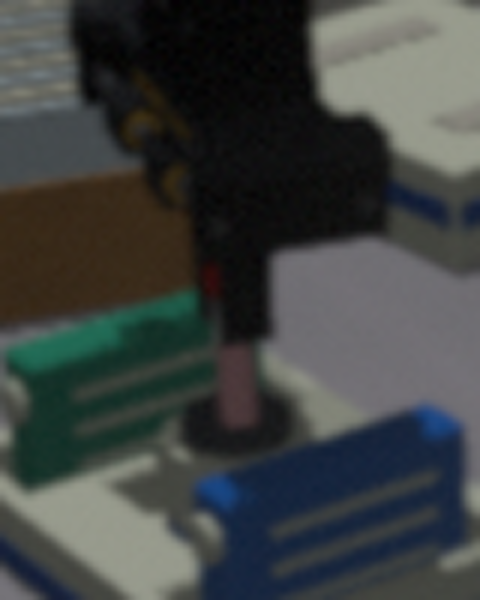

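No contact force, and the tube's foot has gone into the dark neck at crop (240,425). I'll continue down.

Emit:
jog_arm(moves="0 0.03 0 0 0 0; 0 0.06 0 0 0 0; 0 0.09 0 0 0 0; 0 0.11 0 0 0 0; 0 0.12 0 0 0 0; 0 0.13 0 0 0 0; 0 0.14 0 0 0 0; 0 0.14 0 0 0 0")

```text
clock: 30.5
position: [0.5231, -0.2513, 0.0862]
eef_rot: [[-0.1, -0.0, 0.995], [-0.995, 0.0, -0.1], [-0.0, -1.0, -0.001]]
wrist_force: [0.1, -0.4, -0.1]
finger_gap: 0.0179
```

```bash
python3 go.py .524 -.252 .081 264.5; python3 - <<'E'
from h import *
p,d=r.camera("scene");cv2.imwrite("pics/s7.png",cv2.resize(p[90:190,190:270],None,fx=6,fy=6,interpolation=2))
E
```

```text
now [ 0.5231 -0.2513  0.0862] az -95.7 gap 0.0179 F [ 0.1 -0.4 -0.1] t 30.5 q6 1.64
0 move 0.003 0.026 0.005 0.0 -0.002 -0.0 minrows 0.1
```

View pics/s7.png

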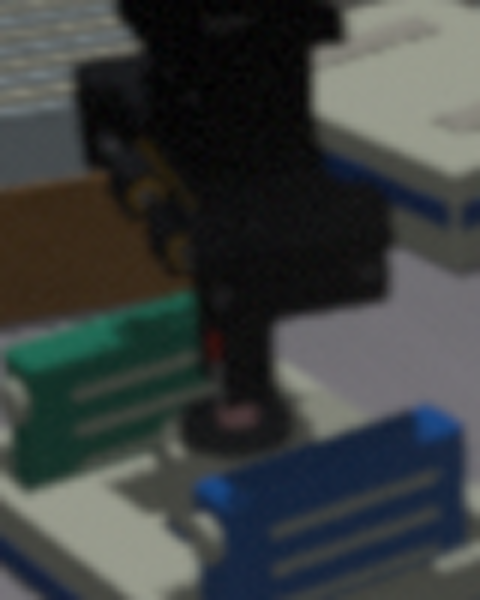

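Emit:
jog_arm(moves="0 0.01 0 0 0 0; 0 0.018 0 0 0 0; 0 0.022 0 0 0 0; 0 0.022 0 0 0 0")

```text
clock: 30.88
position: [0.5232, -0.2513, 0.082]
eef_rot: [[-0.099, -0.0, 0.995], [-0.995, 0.0, -0.099], [-0.0, -1.0, -0.0]]
wrist_force: [0.6, -0.4, -0.7]
finger_gap: 0.018
```

Emit:
jog_arm(moves="0 0 0 0 0 0; 0 0 0 0 0 0; 0 0 0 0 0 0; 0 0 0 0 0 0; 0 0 0 0 0 0; 0 -0.08 0 0 0 0; 0 -0.18 0 0 0 0; 0 -0.32 0 0 0 0; 0 -0.48 0 0 0 0; 0 -0.6 0 0 0 0", jaw=0.45)

```text
clock: 31.72
position: [0.5238, -0.2516, 0.2047]
eef_rot: [[-0.099, 0.002, 0.995], [-0.995, -0.001, -0.099], [0.001, -1.0, 0.002]]
wrist_force: [0.7, -0.7, 0.1]
finger_gap: 0.039
```

```bash
python3 - <<'E'
from h import *
p,d=r.camera("scene");cv2.imwrite("pics/s8.png",cv2.resize(p[90:190,190:270],None,fx=6,fy=6,interpolation=2))
E
python3 go.py .517 -.05 .21 225 .517 .15 .21 220 .5178 .3545 .17 220 .5178 .3545 .028 220
```

```text
now [ 0.5264 -0.2527  0.2101] az -95.6 gap 0.0391 F [ 0.9 -0.2  3.4] t 31.77 q6 1.64
0 move -1.0 -0.005 -0.146 -0.008 0.437 -0.0 minrows 5.5
0 move -0.003 0.0 -0.003 0.0 0.0 -0.0 minrows 0.0
1 move -0.707 0.0 -0.707 -0.0 0.056 0.0 minrows 4.8
2 move -0.66 0.2 -0.781 0.0 0.0 -0.0 minrows 5.0
3 move 0.0 0.71 -0.0 0.0 0.0 0.0 minrows 3.4
```

View pics/s8.png

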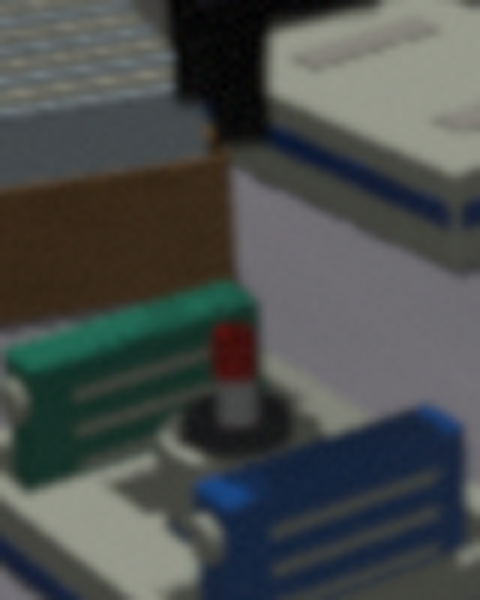

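The red tube stands upright in the canister well (crop 235,370). Now the cap.

```bash
python3 go.py .517 -.05 .21 225 .517 .15 .21 189.7 .5178 .3545 .17 189.7 .5178 .3545 .028 189.7
```

```text
now [ 0.5264 -0.2527  0.2101] az -95.6 gap 0.0391 F [ 0.9 -0.2  3.4] t 31.77 q6 1.64
0 move -1.0 -0.005 -0.146 -0.008 0.437 -0.0 minrows 5.5
0 move -0.003 0.0 -0.003 0.0 0.0 -0.0 minrows 0.0
1 move -0.707 0.0 -0.707 -0.0 0.392 0.0 minrows 4.9
2 move -0.175 0.199 -1.0 0.0 -0.0 -0.0 minrows 5.0
2 move -0.001 0.001 -0.007 0.0 0.0 0.0 minrows 0.0
3 move 0.0 0.71 -0.0 0.0 0.0 0.0 minrows 3.4
```

Emit:
jog_arm(moves="-0.2 0 -0.03 0 0.087 0; -0.4 0 -0.06 0 0.175 0; -0.6 0 -0.09 0 0.262 0; -0.8 0 -0.12 0 0.35 0; -1 0 -0.146 0 0.437 0; -1 0 -0.146 0 0.437 0; -1 0 -0.146 0 0.437 0", jaw=1)

```text
clock: 32.35
position: [0.5139, -0.0466, 0.2023]
eef_rot: [[-0.707, 0.001, 0.707], [-0.707, 0.001, -0.707], [-0.001, -1.0, -0.0]]
wrist_force: [0.1, 0.4, -1.0]
finger_gap: 0.0777
```

Emit:
jog_arm(moves="-0.14 0 -0.14 0 0.078 0; -0.28 0 -0.28 0 0.157 0; -0.42 0 -0.42 0 0.235 0; -0.56 0 -0.56 0 0.314 0; -0.7 0 -0.7 0 0.392 0; -0.7 0 -0.7 0 0.392 0; -0.7 0 -0.7 0 0.392 0")

```text
clock: 32.93
position: [0.5146, 0.1506, 0.2018]
eef_rot: [[-0.985, 0.0, 0.172], [-0.172, 0.0, -0.985], [-0.0, -1.0, -0.0]]
wrist_force: [-0.3, -0.6, 0.5]
finger_gap: 0.0869
```

```bash
python3 go.py .5178 .3545 .17 189.7 .5178 .3545 .028 189.7;  python3 - <<'E'
from h import *
p,d=r.camera("top");cv2.imwrite("pics/t3c.png",cv2.resize(p[150:280,340:480],None,fx=4,fy=4));np.savez("top3.npz",p=p,d=d)
from meas import meas
meas(np.load("top3.npz"))
hsv=cv2.cvtColor(p,cv2.COLOR_BGR2HSV);P=pts("top",d)
m=((hsv[...,0]<8)|(hsv[...,0]>172))&(hsv[...,1]>140);m[:,:380]=0;m[:,450:]=0;m[:180]=0;m[250:]=0
c=np.argwhere(m);print(len(c),P[m].mean(0));t=m&(P[...,2]>.105);c=np.argwhere(t);print(len(c),rect(onz("top",c[:,1],c[:,0],.113)[:,:2]))
E
```

```text
now [0.5146 0.1506 0.2018] az -170.1 gap 0.0869 F [-0.3 -0.6  0.5] t 32.93 q6 -0.41
0 move -0.191 0.159 -1.0 0.0 0.002 -0.0 minrows 4.9
0 move -0.0 0.0 -0.002 -0.0 -0.0 0.0 minrows 0.0
1 move -0.0 0.71 -0.0 0.0 -0.0 0.0 minrows 3.4
carrier 3239 zmed 0.0365 rect (array([ 0.5239, -0.2557]), array([0.1637, 0.2175]), 9.7) circ [ 0.5239 -0.2555] 0.1346 cent [ 0.5213 -0.2475] px [356 170 114  92]
bayhole 228 zmed 0.0159 rect (array([ 0.5457, -0.2569]), array([0.0398, 0.0778]), 9.8) circ [ 0.5451 -0.2568] 0.0432 cent [ 0.5535 -0.2458] px [391 195  36  24]
green none
blue none
cap none
can_neck none
can_body none
rack 305 zmed 0.0453 rect (array([0.5313, 0.1393]), array([0.0796, 0.0278]), 0.3) circ [0.5313 0.1425] 0.0413 cent [0.5359 0.1361] px [221 194  14  38]
w1 15 zmed 0.0883 rect (array([0.5472, 0.142 ]), array([0.0123, 0.0041]), 0.5) circ [0.5472 0.142 ] 0.0066 cent [0.5483 0.1428] px [222 199   3   7]
red none
w2 none
88 [ 0.52490408 -0.24854299  0.10938004]
74 (array([ 0.5243, -0.2483]), array([0.0167, 0.0186]), 43.9)
```

View pics/t3c.png

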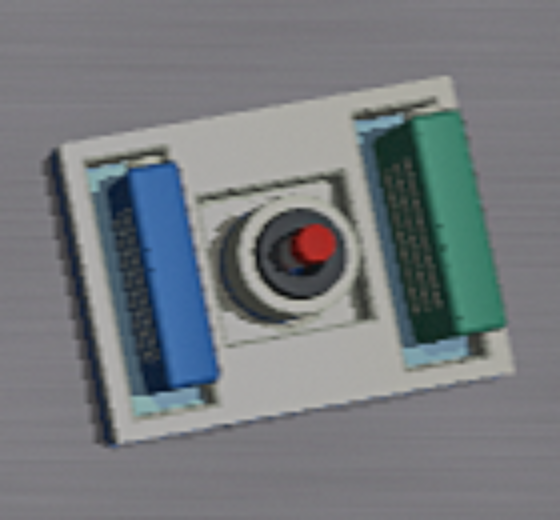

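Emit:
jog_arm(moves="-0.038 0 -0.2 0 0 0; -0.076 0.03 -0.4 0 0 0; -0.115 0.06 -0.6 0 0 0; -0.153 0.1 -0.8 0 0 0; -0.191 0.15 -1 0 0 0; -0.191 0.159 -1 0 0 0; -0.191 0.159 -1 0 0 0; -0.191 0.159 -1 0 0 0")

```text
clock: 33.65
position: [0.5186, 0.3506, 0.1698]
eef_rot: [[-0.986, -0.001, 0.168], [-0.168, -0.001, -0.986], [0.001, -1.0, 0.001]]
wrist_force: [-0.0, -1.1, 0.4]
finger_gap: 0.087
```

```bash
python3 go.py .5178 .3545 .03 189.7;  python3 - <<'E'
from h import *
p,d=r.camera("scene");cv2.imwrite("pics/c3.png",cv2.resize(p[180:400,260:480],None,fx=2.5,fy=2.5))
E
```

```text
now [0.5186 0.3506 0.1698] az -170.3 gap 0.087 F [-0.  -1.1  0.4] t 33.65 q6 -0.68
0 move -0.0 0.699 -0.021 -0.001 -0.0 0.001 minrows 3.4
```

View pics/c3.png

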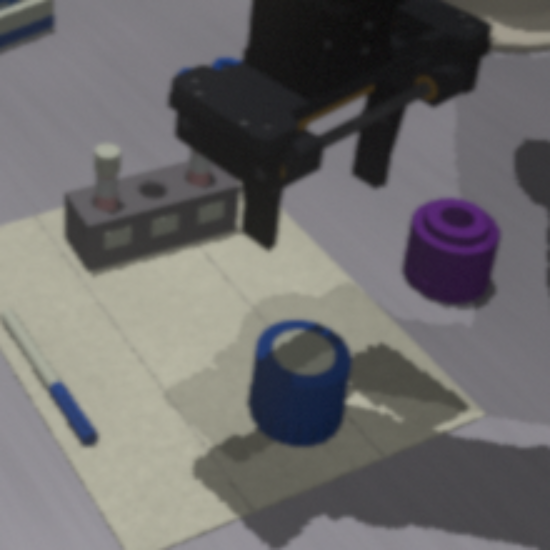

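Emit:
jog_arm(moves="0 0.03 -0.021 0 0 0; 0 0.1 -0.021 0 0 0; 0 0.2 -0.021 0 0 0; 0 0.32 -0.021 0 0 0; 0 0.42 -0.021 0 0 0; 0 0.45 -0.021 0 0 0; 0 0.45 -0.021 0 0 0; 0 0.45 -0.021 0 0 0")

```text
clock: 34.37
position: [0.5183, 0.3561, 0.0813]
eef_rot: [[-0.986, 0.001, 0.168], [-0.168, 0.001, -0.986], [-0.001, -1.0, -0.0]]
wrist_force: [0.2, 0.6, 0.2]
finger_gap: 0.087
```

```bash
python3 go.py .5178 .3545 .03 189.7
```

```text
now [0.5183 0.3561 0.0813] az -170.3 gap 0.087 F [0.2 0.6 0.2] t 34.37 q6 -0.69
0 move 0.004 0.256 0.007 0.0 -0.0 -0.001 minrows 1.2
```

Emit:
jog_arm(moves="0.003 0.08 0.005 0 0 0; 0.003 0.16 0.005 0 0 0; 0.003 0.23 0.005 0 0 0; 0.003 0.26 0.005 0 0 0; 0.003 0.26 0.005 0 0 0; 0.003 0.26 0.005 0 0 0")

```text
clock: 34.87
position: [0.5179, 0.3558, 0.0297]
eef_rot: [[-0.986, 0.002, 0.169], [-0.169, 0.001, -0.986], [-0.002, -1.0, -0.001]]
wrist_force: [-0.6, 0.4, 0.2]
finger_gap: 0.0869
```

Emit:
jog_arm(moves="0 0 0 0 0 0; 0 0 0 0 0 0; 0 0 0 0 0 0; 0 0 0 0 0 0; 0 0 0 0 0 0; 0 0 0 0 0 0; 0 0 0 0 0 0; 0 0 0 0 0 0", jaw=0, grip_force=20)

```text
clock: 35.53
position: [0.5175, 0.3555, 0.0289]
eef_rot: [[-0.986, 0.001, 0.168], [-0.168, 0.001, -0.986], [-0.001, -1.0, -0.0]]
wrist_force: [-0.9, -1.2, 3.8]
finger_gap: 0.0617
```

Emit:
jog_arm(moves="0 -0.05 0 0 0 0; 0 -0.12 0 0 0 0; 0 -0.25 0 0 0 0; 0 -0.4 0 0 0 0; 0 -0.55 0 0 0 0; 0 -0.7 0 0 0 0; 0 -0.78 0 0 0 0; 0 -0.8 0 0 0 0; 0 -0.8 0 0 0 0")

```text
clock: 36.28
position: [0.5172, 0.3554, 0.1897]
eef_rot: [[-0.986, 0.001, 0.168], [-0.168, 0.002, -0.986], [-0.002, -1.0, -0.002]]
wrist_force: [0.3, 0.1, -0.8]
finger_gap: 0.0619
```

```bash
python3 - <<'E'
from h import *
p,d=r.camera("scene");cv2.imwrite("pics/c4.png",cv2.resize(p[130:350,260:480],None,fx=2.5,fy=2.5))
E
python3 go.py .5242 -.252 .19 189.7
```

```text
now [0.5165 0.3549 0.1878] az -170.3 gap 0.0615 F [ 0.3  0.4 -1.6] t 36.33 q6 -0.69
0 move 0.157 -0.004 1.0 0.0 -0.0 0.001 minrows 4.9
0 move 0.158 -0.004 1.0 -0.0 -0.0 0.0 minrows 4.9
0 move 0.158 -0.004 0.998 0.0 0.0 0.0 minrows 4.8
```

View pics/c4.png

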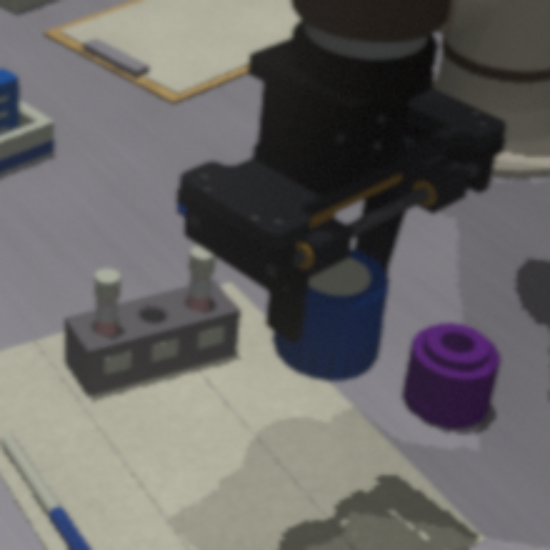

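The cap is held level. I'll carry it over the canister.

Emit:
jog_arm(moves="0.02 0 0.12 0 0 0; 0.04 0 0.26 0 0 0; 0.063 0 0.4 0 0 0; 0.086 0 0.55 0 0 0; 0.11 0 0.7 0 0 0; 0.133 0 0.85 0 0 0; 0.157 0 1 0 0 0")

```text
clock: 36.92
position: [0.5183, 0.1508, 0.1859]
eef_rot: [[-0.986, -0.005, 0.168], [-0.168, -0.002, -0.986], [0.005, -1.0, 0.001]]
wrist_force: [-0.1, -0.3, -0.0]
finger_gap: 0.0617
```

Emit:
jog_arm(moves="0.024 0 0.15 0 0 0; 0.047 0 0.3 0 0 0; 0.071 0 0.45 0 0 0; 0.094 0 0.6 0 0 0; 0.118 0 0.75 0 0 0; 0.142 0 0.9 0 0 0; 0.158 0 1 0 0 0")

```text
clock: 37.5
position: [0.5204, -0.052, 0.1859]
eef_rot: [[-0.986, -0.005, 0.167], [-0.167, -0.001, -0.986], [0.005, -1.0, -0.0]]
wrist_force: [-0.1, -0.7, -0.4]
finger_gap: 0.0616
```

Emit:
jog_arm(moves="0.024 0 0.15 0 0 0; 0.047 0 0.3 0 0 0; 0.071 0 0.45 0 0 0; 0.094 0 0.6 0 0 0; 0.118 0 0.75 0 0 0; 0.142 0 0.88 0 0 0; 0.158 0 0.97 0 0 0; 0.158 0 1 0 0 0; 0.158 0 1 0 0 0; 0.158 0 1 0 0 0")

```text
clock: 38.33
position: [0.524, -0.2517, 0.1867]
eef_rot: [[-0.986, -0.003, 0.168], [-0.168, 0.001, -0.986], [0.003, -1.0, -0.002]]
wrist_force: [0.9, 0.5, 0.3]
finger_gap: 0.0615
```

```bash
python3 go.py .5242 -.2545 .15 189.7;  python3 - <<'E'
from h import *
p,d=r.camera("scene");cv2.imwrite("pics/c5.png",cv2.resize(p[80:190,180:280],None,fx=6,fy=6,interpolation=2));np.savez("sc6.npz",p=p,d=d)
s=r.observe();print(s["position"])
for z in (.19,.16,.074): print(((proj("scene",[*s["position"][:2],z])-[180,80]+.5)*6).round())
E
```

```text
now [ 0.524  -0.2517  0.1867] az -170.3 gap 0.0615 F [0.9 0.5 0.3] t 38.33 q6 0.34
0 move 0.001 0.184 0.014 0.001 -0.001 0.002 minrows 0.9
[ 0.52429427 -0.2512898   0.18722942]
[281. 212.]
[285. 282.]
[296. 475.]
```

View pics/c5.png

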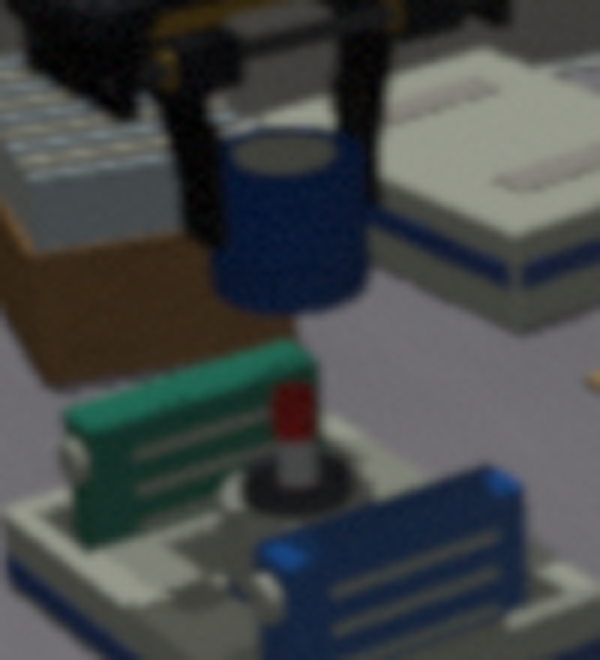

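```bash
python3 - <<'E'
from h import *
p=np.load("sc6.npz")['p'];hsv=cv2.cvtColor(p,cv2.COLOR_BGR2HSV);g=cv2.cvtColor(p,cv2.COLOR_BGR2GRAY)
t=np.linspace(0,2*np.pi,180)
def ext(c,R,z):
    q=proj("scene",np.stack([c[0]+R*np.cos(t),c[1]+R*np.sin(t),z+0*t],1));return np.r_[q.min(0),q.max(0)].round(1)
for c in([.5242,-.2515],[.5242,-.2555]):
    print(c,"rim",ext(c,.031,.158),"top",ext(c,.031,.213),"neck",ext(c,.0235,.074),"sh",ext(c,.032,.066))
print("rim col 228",p[124:136,228].tolist()); print("top",p[96:108,227].tolist())
print("rim row 127",p[124,212:220].tolist(),p[124,236:246].tolist())
print("neck col",g[148:170,222:240:2])
E
```

```text
[0.5242, -0.2515] rim [214.1 122.1 240.1 132.7] top [212.5 100.6 239.2 110.6] neck [219.3 154.3 238.3 163. ] sh [216.  155.6 241.9 167.6]
[0.5242, -0.2555] rim [213.4 121.5 239.4 132.1] top [211.9 100.1 238.5 110. ] neck [218.7 153.6 237.7 162.3] sh [215.4 154.9 241.2 166.9]
rim col 228 [[49, 23, 9], [49, 22, 9], [52, 27, 15], [52, 26, 13], [51, 25, 10], [52, 26, 14], [52, 27, 13], [50, 25, 16], [49, 39, 40], [44, 48, 57], [43, 51, 61], [41, 51, 58]]
top [[63, 67, 68], [83, 91, 90], [118, 129, 126], [132, 145, 143], [122, 132, 129], [78, 76, 73], [56, 54, 50], [57, 61, 59], [58, 63, 62], [58, 65, 64], [60, 66, 64], [58, 63, 61]]
rim row 127 [[24, 41, 56], [23, 38, 53], [28, 34, 45], [37, 27, 26], [42, 23, 11], [44, 19, 6], [46, 24, 9], [48, 22, 9]] [[47, 24, 11], [48, 27, 16], [46, 23, 10], [45, 22, 11], [45, 26, 22], [56, 46, 45], [67, 64, 64], [71, 69, 71], [66, 68, 68], [62, 66, 65]]
neck col [[ 50  50  30  29  29  47 107 113 110]
 [ 57  50  31  28  31  50 119 126 112]
 [ 52  42  31  30  31  48 125 139 121]
 [ 40  38  32  31  27  48 122 145 137]
 [ 39  39  38  33  35  46 105 136 140]
 [ 42  46  48  48  49  48  78 111 128]
 [ 50  58  60  64  64  55  57  84 111]
 [ 57  54  60  70  70  55  46  61  90]
 [ 51  44  56  70  70  54  31  43  72]
 [ 39  34  52  71  69  55  26  26  64]
 [ 31  26  52  70  70  56  26  23  53]
 [ 26  25  49  69  70  52  25  19  44]
 [ 22  24  42  61  62  48  27  23  41]
 [ 23  22  31  40  41  31  24  23  40]
 [ 25  24  24  26  26  23  25  25  44]
 [ 25  24  22  25  23  25  26  29  52]
 [ 38  28  27  26  26  26  31  40  52]
 [ 53  41  35  34  34  36  41  44  40]
 [ 63  61  54  53  48  47  41  38  33]
 [ 69  67  64  69  54  41  35  31  29]
 [ 68  66  63  57  43  36  32  32  30]
 [ 66  60  52  45  40  34  32  34  34]]
```

```bash
python3 - <<'E'
from h import *
for f in("top2.npz","top3.npz"):
    T=np.load(f);p,d=T['p'],T['d'];hsv=cv2.cvtColor(p,cv2.COLOR_BGR2HSV);P=pts("top",d);v,u=np.mgrid[:420,:560]
    R=(v>180)&(v<250)
    # top faces are brighter than side faces
    for nm,m in(("blue",R&(u>360)&(u<400)&(hsv[...,0]>100)&(hsv[...,0]<115)&(hsv[...,1]>120)),("green",(v>170)&(v<250)&(u>425)&(u<470)&(hsv[...,0]>70)&(hsv[...,0]<90)&(hsv[...,1]>90))):
        V=hsv[...,2][m];th,_=cv2.threshold(V.reshape(-1,1),0,255,cv2.THRESH_OTSU)
        t=m&(hsv[...,2]>th);c=np.argwhere(t);print(nm,m.sum(),t.sum(),th,rect(onz("top",c[:,1],c[:,0],.086)[:,:2]),np.median(P[t][:,2]))
E
```

```text
blue 856 667 112.0 (array([ 0.5129, -0.1833]), array([0.1125, 0.0248]), 9.4) 0.0847397897604294
green 1027 664 87.0 (array([ 0.5392, -0.3301]), array([0.1132, 0.0249]), 9.8) 0.0848368980499527
blue 858 674 112.0 (array([ 0.513 , -0.1834]), array([0.1129, 0.0252]), 9.5) 0.08472877131603368
green 1028 664 89.0 (array([ 0.5392, -0.33  ]), array([0.1132, 0.025 ]), 9.8) 0.08474992289467626
```

Emit:
jog_arm(moves="0 0.05 0.003 0 0 0; 0 0.1 0.003 0 0 0; 0 0.16 0.003 0 0 0; 0 0.22 0.003 0 0 0; 0 0.28 0.003 0 0 0; 0 0.33 0.003 0 0 0; 0 0.37 0.003 0 0 0; 0 0.37 0.003 0 0 0; 0 0.37 0.003 0 0 0")

```text
clock: 39.13
position: [0.5248, -0.2525, 0.1138]
eef_rot: [[-0.986, -0.001, 0.169], [-0.169, 0.0, -0.986], [0.001, -1.0, -0.0]]
wrist_force: [-0.0, -0.4, 0.2]
finger_gap: 0.0618
```

```bash
python3 go.py .5242 -.2522 .095 189.7;  python3 - <<'E'
from h import *
p,d=r.camera("scene");cv2.imwrite("pics/c6.png",cv2.resize(p[80:190,180:280],None,fx=6,fy=6,interpolation=2));np.savez("sc7.npz",p=p,d=d)
E
```

```text
now [ 0.5248 -0.2525  0.1138] az -170.3 gap 0.0618 F [-0.  -0.4  0.2] t 39.13 q6 0.34
0 move 0.003 0.094 -0.002 0.0 0.0 0.001 minrows 0.5
```

View pics/c6.png

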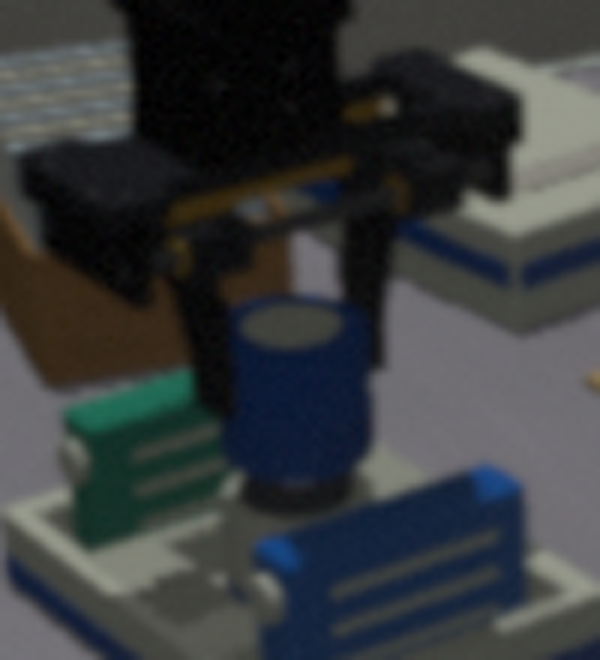

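The rim (crop columns 222–371) is centred over the neck (243–357) to within about 1 mm. I'll lower it slowly.

Emit:
jog_arm(moves="0.002 0.02 0 0 0 0; 0.002 0.04 0 0 0 0; 0.002 0.055 0 0 0 0; 0.002 0.065 0 0 0 0; 0.002 0.07 0 0 0 0; 0.002 0.07 0 0 0 0")

```text
clock: 39.68
position: [0.5245, -0.2529, 0.1001]
eef_rot: [[-0.986, -0.0, 0.168], [-0.168, -0.0, -0.986], [0.0, -1.0, -0.0]]
wrist_force: [0.3, 0.1, -0.8]
finger_gap: 0.0615
```

Emit:
jog_arm(moves="0 0.01 0 0 0 0; 0 0.018 0 0 0 0; 0 0.024 0 0 0 0; 0 0.024 0 0 0 0")

```text
clock: 40.02
position: [0.5245, -0.2529, 0.0953]
eef_rot: [[-0.986, -0.0, 0.168], [-0.168, -0.0, -0.986], [0.0, -1.0, 0.0]]
wrist_force: [0.5, -0.6, -0.3]
finger_gap: 0.0614
```

```bash
python3 - <<'E'
from h import *
p,d=r.camera("scene");cv2.imwrite("pics/c7.png",cv2.resize(p[80:190,180:280],None,fx=6,fy=6,interpolation=2))
E
```

```text
(no output)
```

View pics/c7.png

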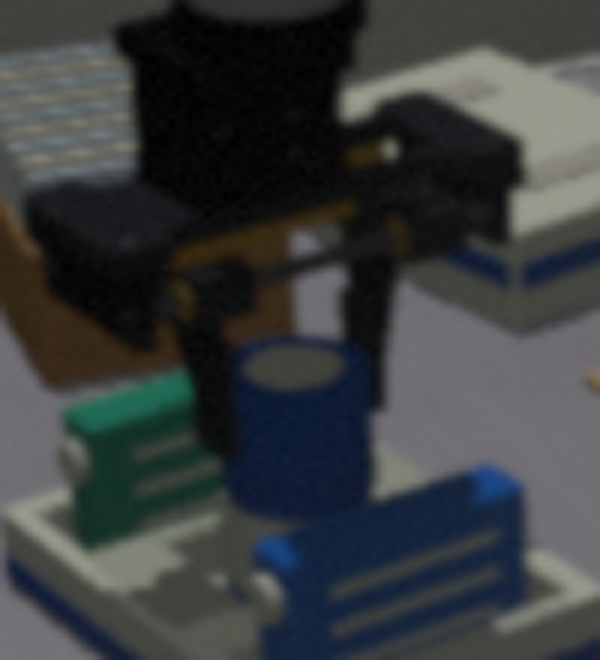

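The cap is over the neck and almost on the shoulder. A last gentle touch, then I'll release it.

Emit:
jog_arm(moves="0 0.005 0 0 0 0; 0 0.01 0 0 0 0; 0 0.01 0 0 0 0")

```text
clock: 40.32
position: [0.5246, -0.2528, 0.0934]
eef_rot: [[-0.986, 0.0, 0.168], [-0.168, -0.0, -0.986], [-0.0, -1.0, 0.0]]
wrist_force: [0.6, -1.0, -0.2]
finger_gap: 0.0617
```

Emit:
jog_arm(moves="0 0.005 0 0 0 0; 0 0.008 0 0 0 0; 0 0.008 0 0 0 0")

```text
clock: 40.57
position: [0.5247, -0.253, 0.0929]
eef_rot: [[-0.986, 0.001, 0.168], [-0.168, -0.001, -0.986], [-0.001, -1.0, 0.001]]
wrist_force: [-1.1, -0.7, 4.6]
finger_gap: 0.0619
```

Contact at about 5 N. I'll open and rise.

Emit:
jog_arm(moves="0 0 0 0 0 0; 0 0 0 0 0 0; 0 0 0 0 0 0; 0 0 0 0 0 0; 0 0 0 0 0 0; 0 -0.08 0 0 0 0; 0 -0.2 0 0 0 0; 0 -0.35 0 0 0 0; 0 -0.5 0 0 0 0; 0 -0.6 0 0 0 0", jaw=0.92)

```text
clock: 41.4
position: [0.5254, -0.2532, 0.2149]
eef_rot: [[-0.986, 0.003, 0.169], [-0.169, -0.001, -0.986], [-0.003, -1.0, 0.002]]
wrist_force: [0.1, -0.5, -0.2]
finger_gap: 0.0801
```

Emit:
jog_arm(moves="0 0 -0.15 0 0 0; 0 0 -0.3 0 0 0; 0 0 -0.45 0 0 0; 0 0 -0.6 0 0 0; 0 0 -0.75 0 0 0; 0 0 -0.9 0 0 0; 0 0 -1 0 0 0; 0 0 -1 0 0 0; 0 0 -1 0 0 0")

```text
clock: 42.15
position: [0.4908, -0.0549, 0.2121]
eef_rot: [[-0.985, 0.0, 0.171], [-0.171, 0.0, -0.985], [-0.0, -1.0, 0.0]]
wrist_force: [0.1, 0.6, -0.2]
finger_gap: 0.0801
```

Emit:
jog_arm(moves="0 0 -0.15 0 0 0; 0 0 -0.3 0 0 0; 0 0 -0.45 0 0 0; 0 0 -0.6 0 0 0; 0 0 -0.75 0 0 0; 0 0 -0.9 0 0 0; 0 0 -1 0 0 0; 0 0 -1 0 0 0; 0 0 -1 0 0 0; 0 0 -1 0 0 0")

```text
clock: 42.98
position: [0.4575, 0.1405, 0.2117]
eef_rot: [[-0.986, -0.001, 0.167], [-0.167, -0.001, -0.986], [0.001, -1.0, 0.0]]
wrist_force: [-0.4, 0.3, -0.6]
finger_gap: 0.0799
```

```bash
python3 - <<'E'
from h import *
p,d=r.camera("scene");a=p[60:200,150:300];S=(p,d)
q,d=r.camera("top");b=q[150:290,340:490];np.savez("top4.npz",p=q,d=d)
cv2.imwrite("pics/f1.png",np.hstack([cv2.resize(x,None,fx=2.6,fy=2.6,interpolation=2) for x in(a,b)]))
P=pts("top",d);v,u=np.mgrid[:420,:560];Z=P[...,2]
m=(u>385)&(u<440)&(v>180)&(v<245)&(Z>.11)&(Z<.135)
c=np.argwhere(m);print(m.sum(),np.median(Z[m]),rect(onz("top",c[:,1],c[:,0],.121)[:,:2]))
A=np.c_[P[m][:,:2],np.ones(m.sum())];co=np.linalg.lstsq(A,P[m][:,2],rcond=None)[0];print("tilt deg",np.degrees(co[:2]))
hsv=cv2.cvtColor(q,cv2.COLOR_BGR2HSV)
w=m&(hsv[...,1]<60);c=np.argwhere(w);print("disc",len(c),rect(onz("top",c[:,1],c[:,0],.121)[:,:2]))
for x in((219,203),(215,241)): print(np.round(P[x[1],x[0]],4))
s=r.observe();print(s["position"],s["clock"])
E
```

```text
791 0.12008653563779648 (array([ 0.5244, -0.2494]), array([0.0605, 0.063 ]), 29.3)
tilt deg [ 0.5451564  -0.89824437]
disc 328 (array([ 0.5244, -0.2525]), array([0.0382, 0.0456]), 4.1)
[0.5166 0.1174 0.304 ]
[0.4485 0.0961 0.4695]
[0.45747796 0.14025942 0.21182388] 43.0833
```

View pics/f1.png

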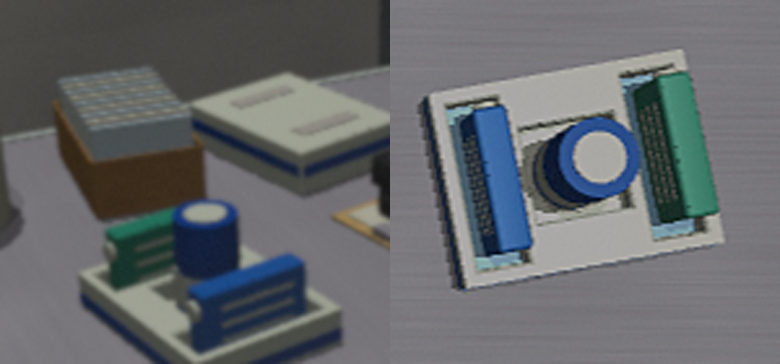

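```bash
python3 - <<'E'
from h import *
p,d=r.camera("scene");cv2.imwrite("pics/f2.png",p[150:400,180:480])
print(r.hand_in())
E
```

```text
the job is handed in; nothing more can be done
None
```

View pics/f2.png

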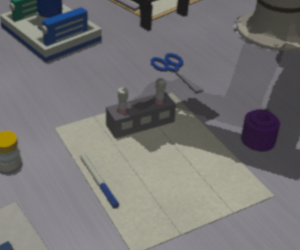

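I packed the shipper and handed the job in at about 43 s; no verdict came back. The green pack is in the far outer bay (−y), the blue pack in the near one (+y), and the canister stands in the middle bay. The red tube is upright in its well with the cap over it.

Last camera checks, all inside the limits:

| Item | Measured |
|---|---|
| Packs, across from the carrier centre | +74 mm (blue), −75 mm (green) |
| Packs, along the bays | within 3 mm |
| Canister off the bay centre | about 4 mm |
| Cap top height | 120 mm (121 expected when seated) |
| Cap tilt | about 1° |

- **Disagreements:** After the tube was released, its cap sat about 4 mm off the well's axis, against a 13 mm limit; it was not measured again once covered. The canister's position by camera differed about 5 mm from where the arm released it. I used the camera value for the tube and cap, and both went on without resistance.
- **White-capped tubes:** The last picture shows both still standing in the rack. A depth check on them failed because the arm was in the way.

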